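# Load the curing station and wind its timer

## Task

Load the curing station: lift its clear hinged guard right up, then put every angle bracket on the bench in a lane of its own, toe first, and push it in under the lamp bar until its hole drops over the lane's locating pin and it lies flat on the deck. With all brackets home, lower the guard fully shut, and only then wind the timer's key clockwise all the way to its stop. Leave the other things on the bench where they are.

Things in the scene. Friction and masses are not known exactly. Their poses are not given: they have to be found in the camera images.
- station: Fixed aluminium curing station, 180 x 196 mm. Origin: centre of its underside; x to its far side, z up. Deck top at z = 20 mm. Three lanes along x at y = +57, 0, -57 mm, open to the front (-x), 46 mm wide between guide rails 6 mm high, 11 mm wide, from x = -81 to +87 mm. Side cheeks 66 mm over the deck from x = +20 to +90 mm.
- lamp_bar (a point): Middle of the fixed lamp bar that runs across all lanes above the pins: 26 mm deep (station x = +22 to +48 mm), its underside 30 mm and its top 50 mm over the deck. Because of it a bracket cannot be set on a pin from straight above; it goes in under the bar from the front.
- pin_left (a point): Foot of the locating pin of the left (+y) lane, on the lane's centre line, at deck height. The pin is fixed, 9 mm in diameter, 7 mm high, its top 3 mm tapered to 4 mm. A bracket's toe rides up over it when pushed gently along the lane; deck, rails and pin are polished, and brackets slide on them easily.
- pin_mid (a point): Foot of the locating pin of the middle lane, on the lane's centre line, at deck height. The pin is fixed, 9 mm in diameter, 7 mm high, its top 3 mm tapered to 4 mm. A bracket's toe rides up over it when pushed gently along the lane; deck, rails and pin are polished, and brackets slide on them easily.
- pin_right (a point): Foot of the locating pin of the right (-y) lane, on the lane's centre line, at deck height. The pin is fixed, 9 mm in diameter, 7 mm high, its top 3 mm tapered to 4 mm. A bracket's toe rides up over it when pushed gently along the lane; deck, rails and pin are polished, and brackets slide on them easily.
- guard (a joint): Angle of the clear guard over the station, rad: 0 = shut (level), grows as its front edge is lifted, to 1.75 at most. Stiff hinge: it stays where it is left; 3 to 5 N at the bar moves it. Flat clear panel in a dark frame, 196 mm wide, reaching 147 mm from the hinge, with a 22 mm lip hanging from its front edge.
- guard_bar (a point): Middle of the guard's grip bar: a round 10 mm steel bar along the station's y, 80 mm free length, 48 mm ahead of the guard's front edge and 195 mm from the hinge axis; 86 mm over the bench when shut. Pinched from above it can turn between the fingers.
- guard_hinge (a point): Middle of the guard's hinge axis, which runs along the station's y, 85 mm to the far side of the station's origin and 86 mm over the bench.
- bracket_0: Loose polished angle bracket, foot down, 90 g; None if absent (two or three are present). Origin: centre of its 14.5 mm hole, underside; x to the nose, z up. Foot 5 mm thick, 40 mm wide, flat from x = -55 to +22 mm, then a bent-up toe to x = +39, 13 mm high. Upright flange at the back: x = -55 to -47 mm, 40 mm wide, top at z = 45 mm; grip it from above across its 8 mm, or push it from behind.
- bracket_1: Loose polished angle bracket, foot down, 90 g; None if absent (two or three are present). Origin: centre of its 14.5 mm hole, underside; x to the nose, z up. Foot 5 mm thick, 40 mm wide, flat from x = -55 to +22 mm, then a bent-up toe to x = +39, 13 mm high. Upright flange at the back: x = -55 to -47 mm, 40 mm wide, top at z = 45 mm; grip it from above across its 8 mm, or push it from behind.
- bracket_2: Loose polished angle bracket, foot down, 90 g; None if absent (two or three are present). Origin: centre of its 14.5 mm hole, underside; x to the nose, z up. Foot 5 mm thick, 40 mm wide, flat from x = -55 to +22 mm, then a bent-up toe to x = +39, 13 mm high. Upright flange at the back: x = -55 to -47 mm, 40 mm wide, top at z = 45 mm; grip it from above across its 8 mm, or push it from behind.
- key_wing (a point): Middle of the wing of the timer's winding key, on the key's upright axis, 67 mm over the bench. Fixed round black timer, 64 mm across, 40 mm high; the steel wing on its top is 40 mm long (point x), 9 mm thick (point y), from z = 54 to 80 mm.
- timer_key (a joint): Winding angle of the key, rad, growing clockwise seen from above; stop at 4.5. A spring makes it a little stiffer as it is wound (about 0.1 to 0.17 N m) and it holds where it is left; it has to be wound by several partial turns.
- amber_tape: Bystander: roll of amber tape, 72 mm across, 13 mm high. Origin under its centre.
- flux: Bystander: small yellow dispensing bottle, 34 mm across, 100 mm high. Origin under its centre.
- board_pins: Bystander: small board with a black connector, 12 x 36 x 10 mm. Origin under its centre.
Mind the look-alikes: they are no part of the job. Leave any orange or pink look-alike of the part that bears key_wing alone.

How it is judged:
On the way, in this order (a step that is already met when the one before it is completed fails the run):
1. the guard is lifted well open (over 1.1 rad) (value of joint guard above 1.1 rad), for 0.2 s.
2. with the guard open, every bracket lies flat on the deck with its hole over a pin ((horizontal distance between bracket_0 and pin_left below 0.006 m or horizontal distance between bracket_0 and pin_mid below 0.006 m or horizontal distance between bracket_0 and pin_right below 0.006 m) and height (world z) of each of bracket_0, bracket_1, bracket_2 below 0.0228 m and angle between each of bracket_0, bracket_1, bracket_2's own z axis and vertical below 0.05 rad and (horizontal distance between bracket_1 and pin_left below 0.006 m or horizontal distance between bracket_1 and pin_mid below 0.006 m or horizontal distance between bracket_1 and pin_right below 0.006 m) and (horizontal distance between bracket_2 and pin_left below 0.006 m or horizontal distance between bracket_2 and pin_mid below 0.006 m or horizontal distance between bracket_2 and pin_right below 0.006 m) and value of joint guard above 0.7 rad), for 0.2 s.
3. the guard is shut over the seated brackets ((horizontal distance between bracket_0 and pin_left below 0.006 m or horizontal distance between bracket_0 and pin_mid below 0.006 m or horizontal distance between bracket_0 and pin_right below 0.006 m) and height (world z) of each of bracket_0, bracket_1, bracket_2 below 0.0228 m and angle between each of bracket_0, bracket_1, bracket_2's own z axis and vertical below 0.05 rad and (horizontal distance between bracket_1 and pin_left below 0.006 m or horizontal distance between bracket_1 and pin_mid below 0.006 m or horizontal distance between bracket_1 and pin_right below 0.006 m) and (horizontal distance between bracket_2 and pin_left below 0.006 m or horizontal distance between bracket_2 and pin_mid below 0.006 m or horizontal distance between bracket_2 and pin_right below 0.006 m) and value of joint guard below 0.06 rad), for 0.2 s.
4. the timer key is wound to its stop (value of joint timer_key above 4.3 rad), for 0.2 s.
At the end, for the whole second after the job is handed in: Every bracket present lies flat on the deck (within 3 mm of height and 0.05 rad) and at rest, with its hole within 6 mm of a pin; the guard is shut (under 0.06 rad); the timer key is wound to its stop (over 4.3 of 4.5 rad) (all of step 3 and linear speed of each of bracket_0, bracket_1, bracket_2 below 0.02 m/s and value of joint timer_key above 4.3 rad); the robot touches nothing.
It fails at once if a bystander is shifted by more than 30 mm (amber_tape) (distance of amber_tape from where it was at the start of the episode above 0.03 m).
It fails at once if a bystander is shifted by more than 30 mm (flux) (distance of flux from where it was at the start of the episode above 0.03 m).
It fails at once if a bystander is shifted by more than 30 mm (board_pins) (distance of board_pins from where it was at the start of the episode above 0.03 m).
Of bracket_0, bracket_1, bracket_2 only 2 to 3 are there at a start; the rules pass over those that are not, and their reading is None.
At some moment in a run one of bracket_0, bracket_1, bracket_2 may be knocked a few centimetres aside while the robot is not near it.
It also fails if it takes over 200 s, if anything falls off the work surface, if the arm or the gripper's body presses on something with over 40 N, if the wrist force passes 120 N, or if a joint passes its speed limit or range.

## Robot

A 6-joint arm with a two-finger parallel gripper is mounted at the origin on the work surface; the furniture and walls round the work are solid. World frame = base frame: x ahead of the robot, y to its left, z up, the work surface at z = 0. Lengths are in m, angles in rad, forces in N, time in s.
With the tool pointing down it reaches from about 0.35 to 0.85 m from the base axis. Payload 8.1 kg.
Tool frame: the origin (TCP) lies on the mounting face of the last link; the fingertips stand 186 mm ahead of it and the grasp point (between the pads) lies 167 mm ahead of it; z points along the fingers, y is the line along which they close (so a half turn about z gives the same grasp; the last joint's range is limited). The gripper opens to 93 mm and grips with 3 to 60 N. Pads are 15 mm wide; open, the fingers measure 128 mm over their backs; the gripper's body (75 mm by 188 mm) begins 65 mm behind the grasp point.
Start: joints at [-1.302, 0.13, 1.488, -0, 1.523, -0.085], TCP at [0.208, -0.563, 0.405] pointing down, gripper open.
Joint ranges: [-2.96, 2.96], [-0.89, 2.26], [0.02, 2.5], [-1.34, 4.48], [0, 2.73], [-2.66, 2.66]. Speed limits (rad/s): [2.39, 2.39, 2.79, 3.14, 3.14, 3.14].

## Interface

Orientations are given as a rotation vector (axis times angle).
In Python, from plant import * gives the robot as it stands. The module is installed in compiled form; this text tells all that it offers.
- The arm moves only by the tool arm_command, never from a script. Its argument "increments" is a list of rows, each a list of 6 numbers: the shift along the tool's x, y, z in units of 0.2 m (1.0 is 0.2 m), then the turn, a rotation vector about the tool's x, y, z in units of pi rad (1.0 is pi rad). A call has exactly 5 rows; each row is the pose to reach, as a shift and turn from the pose commanded when the call began, along the tool's axes at that moment, turning the shorter way round; what a row does not reach only later rows make up. A row lasts 1/8 s, in which the tool goes at most 62.5 mm and 10.7 degrees, less where a joint would pass 70% of its speed; a pose out of reach is approached as far as the arm can. A call with a number of a shift or a turn outside -1 to 1 is refused whole. A call with a gripper value outside its range is refused whole. "fingers" is the closure, from -1 (fully open) to 1 (shut), set as the call begins (left out, the last holds). The fingers move at their own pace and stop on an object; "force" is the grip in N (left out, the last holds). Time passes only in rows, so rows that repeat a pose let the fingers close, or fill a call up. It gives the time, the measured TCP pose, the force, the opening and the grip force at its end, in the units of the state.
- read_state(): the state, without advancing time (a new reading comes with each control period).
- read_camera(name): name is "scene" or "top" or "wrist"; returns a dict with "image" (384x512x3 uint8, red, green, blue), "fx", "fy", "cx", "cy" (pixels), "k1" (the pictures are not rectified: a ray, as slopes to the right and down, at radius r is drawn at 1 + k1 r^2 times it, then the intrinsics apply), "T" (4x4, takes a point from camera to world coordinates). Camera axes: x right, y down, z forward; pixel columns grow to the right and rows downward; lengths in m; the calibration is good to about 2 mm. A picture is of the moment at which its call begins. There is no depth.
- close_job(): hands the job in; it is judged then, once.
The state is a dict: "t": time; "q": joint angles; "dq": joint speeds; "joint_torque": joint torques, N m; "tool_pos": TCP position; "orientation": TCP orientation; "force": force on the tool from outside, world axes, zero at the start; "wrist_torque": the same for the moment, N m; "opening": finger opening in m; "gripper_force": force on a finger pad.
Only numpy, scipy, OpenCV 4.12 (cv2) and the standard library are available. Lean on these libraries where they do the work, as an engineer would, in place of code of your own. Each camera call takes 0.05 s, during which the arm holds its last target. There are 200 camera calls.

## Working session

There is one attempt and no reset: what is moved stays moved. The work goes in short steps, Python scripts to look and compute and a tool call to move; the robot and the scene stay as the last step left them, time stands still between calls to the robot, and variables do not carry over. Pictures are saved under pics/ and viewed, at most 14 in all, crops included, and the job is handed in when it is done.

Besides the shell and the picture viewer there is one more tool, called by a JSON object that holds its "name" and its "arguments", one argument or row to a line. arm_command: Moves the arm, as the interface text tells. Shifts and turns lie within -1 to 1; 1 stands for 0.2 m of shift or pi rad of turn. Its arguments: {"type":"object","properties":{"increments":{"type":"array","items":{"type":"array","items":{"type":"number","minimum":-1,"maximum":1}}},"fingers":{"type":"number"},"force":{"type":"number"}},"required":["increments"]}

```bash
mkdir -p pics; python3 - <<'E'
from plant import *
import cv2,numpy as np
for n in ("scene","top"):
    c=read_camera(n); cv2.imwrite(f"pics/{n}0.png",cv2.resize(c["image"][:,:,::-1],(768,576),interpolation=cv2.INTER_CUBIC))
    print(n,c["fx"],c["fy"],c["cx"],c["cy"],c["k1"]);print(np.round(c["T"],3))
s=read_state();print(s["tool_pos"],s["orientation"],s["t"],s["opening"])
E
```

```text
scene 434.32901379905815 434.32901379905815 248.18790925798922 198.88183285881473 -0.13223009181446052
[[-0.788 -0.331  0.52  -0.013]
 [-0.616  0.421 -0.666  0.664]
 [ 0.002 -0.845 -0.535  0.663]
 [ 0.     0.     0.     1.   ]]
top 478.3860029617616 478.3860029617616 257.539002904595 192.57427385335092 -0.12764448617956795
[[ 0.01  -0.984  0.177  0.297]
 [-1.    -0.006  0.021 -0.032]
 [-0.02  -0.177 -0.984  1.31 ]
 [ 0.     0.     0.     1.   ]]
[ 0.20782845 -0.56264245  0.40379772] [-3.09095332e+00 -5.52545646e-01  2.63577551e-04] 0.1 0.09300007919310634
```

View pics/scene0.png

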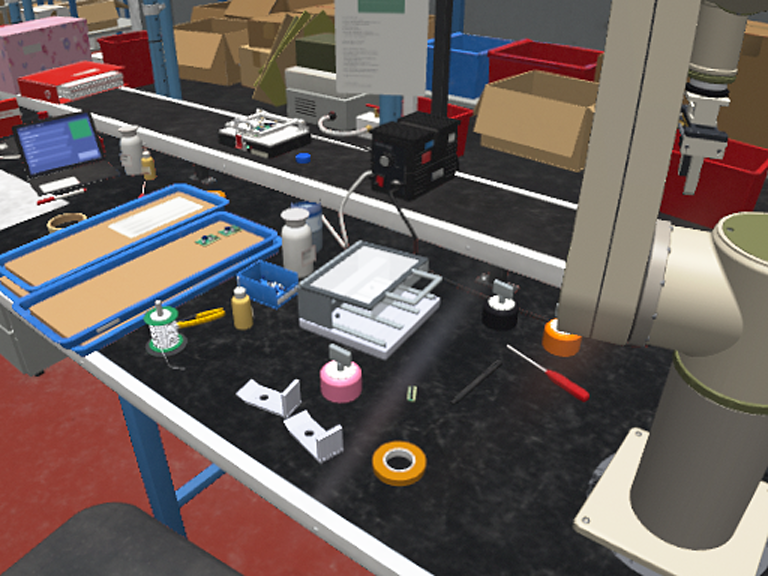

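View pics/top0.png

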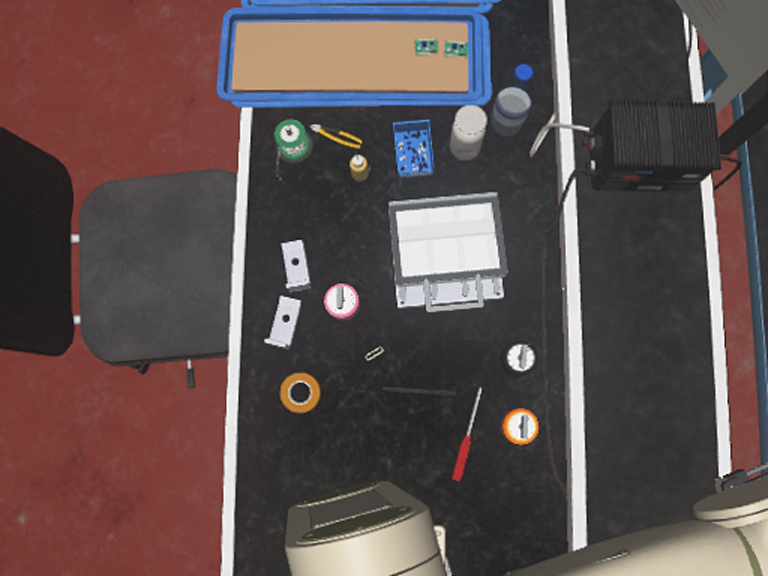

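The scene and top views show two brackets with holes at about (295,262) and (286,318) in the top picture. The station is at (447,250) with its grip bar at (455,306), and the black timer is at (520,358). The orange and pink timers are look-alikes.

```bash
cat > h.py <<'E'
from plant import *
import cv2,numpy as np
from scipy.spatial.transform import Rotation as R
def ray(c,px):
    K=np.array([[c["fx"],0,c["cx"]],[0,c["fy"],c["cy"]],[0,0,1.]])
    p=cv2.undistortPoints(np.array([[px]],float),K,np.array([c["k1"],0,0,0,0.]))[0,0]
    return c["T"][:3,3],c["T"][:3,:3]@np.array([p[0],p[1],1])
def at(c,px,z):
    o,d=ray(c,px); return o+d*(z-o[2])/d[2]
def pix(c,P):
    q=np.linalg.inv(c["T"])@np.append(P,1); K=np.array([[c["fx"],0,c["cx"]],[0,c["fy"],c["cy"]],[0,0,1.]])
    return cv2.projectPoints(q[None,:3],np.zeros(3),np.zeros(3),K,np.array([c["k1"],0,0,0,0.]))[0][0,0]
def crop(c,x0,y0,x1,y1,s,name):
    cv2.imwrite(f"pics/{name}.png",cv2.resize(c["image"][y0:y1,x0:x1,::-1],None,fx=s,fy=s,interpolation=cv2.INTER_CUBIC))
GP=0.167
def down(yaw,tilt=0):
    # tool down; tool y (closing line) at world angle yaw+90deg, i.e. tool x along yaw; tilt about world y
    return R.from_euler('z',yaw)*R.from_euler('y',tilt)*R.from_euler('x',np.pi)
def go(p,Rg,pos=None,ori=None):
    """increment row to bring the grasp point to p with rotation Rg"""
    s=read_state(); pos=s["tool_pos"] if pos is None else pos; R0=R.from_rotvec(s["orientation"] if ori is None else ori)
    t=np.array(p)-Rg.apply([0,0,GP])
    d=R0.inv().apply(t-pos)/.2; r=(R0.inv()*Rg).as_rotvec()
    print("row",np.round(d,3),np.round(r/np.pi,4),"mm",round(np.linalg.norm(d)*200),"deg",round(np.degrees(np.linalg.norm(r)),1))
    return t,Rg.as_rotvec()
E
python3 - <<'E'
from h import *
c=read_camera("top"); im=c["image"]; np.save("top0.npy",im)
g=im.min(2)
for (x0,y0,x1,y1) in [(175,155,212,197),(172,192,206,236)]:
    m=(g[y0:y1,x0:x1]>110).astype(np.uint8)
    cs,h=cv2.findContours(m,cv2.RETR_CCOMP,cv2.CHAIN_APPROX_NONE)
    for k,q in enumerate(cs):
        if len(q)>8:
            q=q+[x0,y0]; 
            w=np.array([at(c,p[0],0.005)[:2] for p in q.astype(float)],np.float32)
            r=cv2.minAreaRect(w); print(h[0][k],len(q),np.round(q.reshape(-1,2).mean(0),1),np.round(r[0],4),np.round(r[1],4),r[2])
crop(c,165,145,225,245,6,"br"); crop(c,250,120,365,300,4,"st")
a=cv2.imread("pics/br.png");b=cv2.imread("pics/st.png")
b=cv2.resize(b,None,fx=600/b.shape[0],fy=600/b.shape[0])
a=cv2.resize(a,(360,600)); cv2.imwrite("pics/bs.png",np.hstack([a,b])); print(b.shape)
E
```

```text
[-1  2  4 -1] 86 [196.4 175.5] [0.5799 0.17  ] [0.0861 0.0455] 10.982851028442383
[-1 -1 -1  3] 14 [196.5 174. ] [0.5837 0.1683] [0.0145 0.0139] 45.6602668762207
[ 2 -1  1 -1] 91 [188.9 214.4] [0.4708 0.187 ] [0.0484 0.092 ] 75.71434783935547
[-1 -1 -1  0] 15 [190.3 211.8] [0.4767 0.1823] [0.016  0.0137] 46.19578552246094
(600, 383, 3)
```

View pics/bs.png

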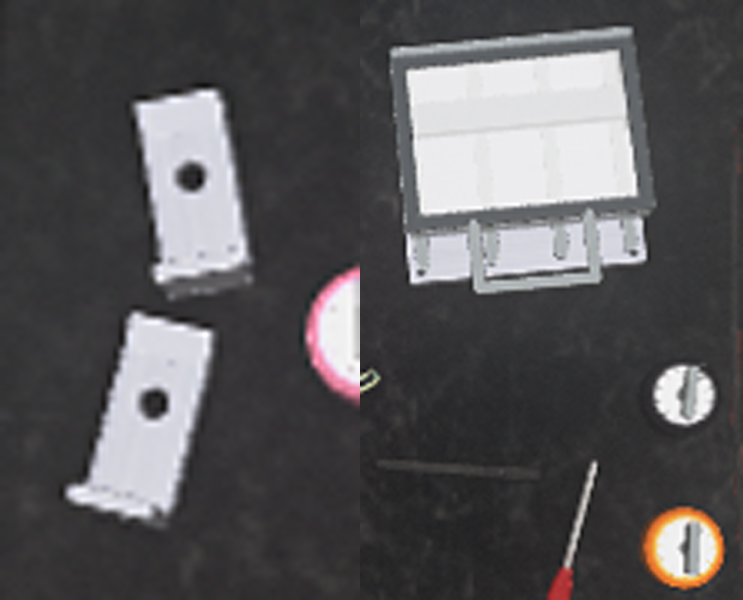

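The crops show both bracket outlines and holes clearly. In the station crop, the deck's front corners are at (412,283) and (647,262), the bar runs from (474,290) to (600,278), and the black timer's wing is at (690,393), pointing up and down in the picture.

```bash
python3 - <<'E'
from h import *
c=read_camera("top"); s=read_camera("scene")
f=lambda u,v:(250+(u-360)/3.3333-.4,120+v/3.3333-.4)
b=lambda u,v:(165+u/6-.4,145+v/6-.4)
def seg(n,p,q,z,k=f):
    P,Q=at(c,k(*p),z),at(c,k(*q),z);print(n,np.round(P[:2],4),np.round(Q[:2],4),"mid",np.round((P+Q)[:2]/2,4),"ang",round(np.degrees(np.arctan2(*(P-Q)[[1,0]])),1),"len",round(np.linalg.norm(P-Q),4))
seg("deckfront",(412,283),(647,262),.02)
seg("guard front",(408,228),(654,210),.087)
seg("guard rear",(391,47),(633,28),.09)
seg("bar",(474,289),(600,277),.088)
seg("barout",(480,220),(480,291),.088)
seg("wing",(693,366),(691,418),.080)
seg("A l",(137,103),(157,265),.005,b);seg("A r",(218,92),(248,262),.005,b)
seg("B l",(130,315),(90,487),.005,b);seg("B r",(212,328),(178,500),.005,b)
seg("A holes",(190,176),(192,177),.005,b)
for n in ("orangewing",): seg(n,(691,523),(690,572),.08)
crop(s,190,150,360,320,4,"s1");
I=cv2.imread("pics/s1.png")
cv2.imwrite("pics/s1.png",cv2.resize(I,(600,600)))
E
```

```text
deckfront [ 0.4961 -0.0251] [ 0.5147 -0.2179] mid [ 0.5054 -0.1215] ang 95.5 len 0.1937
guard front [ 0.5292 -0.022 ] [ 0.5447 -0.2145] mid [ 0.5369 -0.1182] ang 94.6 len 0.1931
guard rear [ 0.6753 -0.0074] [ 0.6924 -0.2007] mid [ 0.6838 -0.1041] ang 95.0 len 0.194
bar [ 0.4812 -0.0735] [ 0.4912 -0.1712] mid [ 0.4862 -0.1224] ang 95.8 len 0.0983
barout [ 0.5357 -0.0781] [ 0.4797 -0.0781] mid [ 0.5077 -0.0781] ang -0.0 len 0.056
wing [ 0.4231 -0.2436] [ 0.3828 -0.2412] mid [ 0.4029 -0.2424] ang -3.3 len 0.0403
A l [0.6189 0.1953] [0.5414 0.183 ] mid [0.5801 0.1892] ang 9.0 len 0.0785
A r [0.6243 0.1571] [0.5431 0.1405] mid [0.5837 0.1488] ang 11.6 len 0.0829
B l [0.5177 0.1948] [0.4374 0.2106] mid [0.4776 0.2027] ang -11.1 len 0.0819
B r [0.5119 0.1563] [0.4318 0.1697] mid [0.4718 0.163 ] ang -9.4 len 0.0812
A holes [0.5838 0.169 ] [0.5834 0.168 ] mid [0.5836 0.1685] ang 63.6 len 0.0011
orangewing [ 0.3026 -0.2398] [ 0.2655 -0.2385] mid [ 0.2841 -0.2392] ang -2.0 len 0.0371
```

View pics/s1.png

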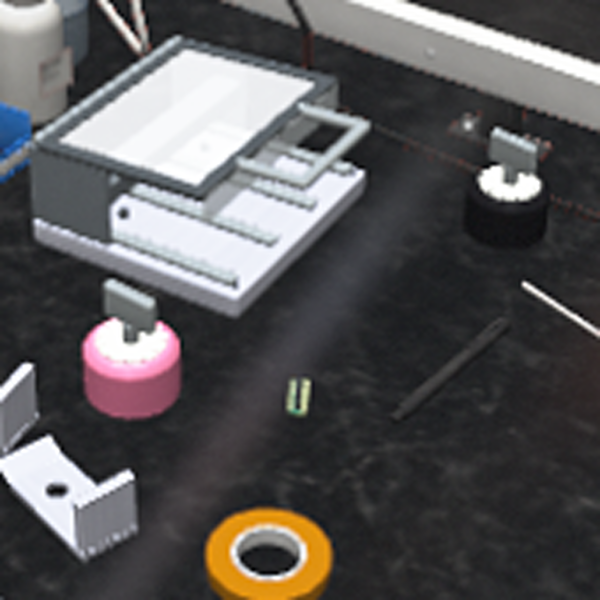

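```bash
cat >> h.py <<'E'
SY=np.radians(5.2); SO=np.array([0.596,-0.1128,0]); SR=R.from_euler('z',SY)
st=lambda x,y,z:SO+SR.apply([x,y,z])
def bar(th): return st(.085-.195*np.cos(th),0,.086+.195*np.sin(th))
def plan(seq):
    """chain of (grasp point, rotation); prints one row per target, relative to the one before"""
    s=read_state(); print("now gp",np.round(s["tool_pos"]+R.from_rotvec(s["orientation"]).apply([0,0,GP]),4),"t",round(s["t"],1),"op",round(s["opening"],4),"F",np.round(s["force"],1))
    pos,ori=s["tool_pos"],s["orientation"]
    for p,Rg in seq: pos,ori=go(p,Rg,pos,ori)
E
python3 - <<'E'
from h import *
G=down(SY+np.pi/2)
s=read_state();p0=s["tool_pos"]+R.from_rotvec(s["orientation"]).apply([0,0,GP]);R0=R.from_rotvec(s["orientation"])
rv=(G*R0.inv()).as_rotvec(); b=bar(0)
mid=lambda f:R.from_rotvec(rv*f)*R0
hi=b+[0,0,.12]
plan([(p0+(hi-p0)*.35+[0,0,.03],mid(.33)),(p0+(hi-p0)*.7+[0,0,.03],mid(.67)),(hi,G),(b,G)])
E
```

```text
now gp [ 0.2078 -0.5626  0.2373] t 0.2 op 0.0932 F [-0.3 -0.   0.1]
row [ 0.724 -0.553 -0.095] [-1.000e-04 -1.000e-04 -1.374e-01] mm 183 deg 24.7
row [ 0.889 -0.2    0.055] [-1.000e-04 -1.000e-04 -1.415e-01] mm 183 deg 25.5
row [0.762 0.173 0.197] [-1.000e-04 -1.000e-04 -1.374e-01] mm 161 deg 24.7
row [ 0.  -0.   0.6] [0. 0. 0.] mm 120 deg 0.0
```

{"name": "arm_command", "arguments": {
  "increments": [
    [0.724, -0.553, -0.095, 0, 0, -0.1374],
    [0.724, -0.553, -0.095, 0, 0, -0.1374],
    [0.724, -0.553, -0.095, 0, 0, -0.1374],
    [0.724, -0.553, -0.095, 0, 0, -0.1374],
    [0.724, -0.553, -0.095, 0, 0, -0.1374]
  ],
  "fingers": 0.14,
  "force": 30
}}

```text
t: 0.88
tool_pos: [0.3054, -0.409, 0.4239]
orientation: [2.902, 1.203, -0.001]
force: [1.3, -1.0, -0.3]
opening: 0.0474
gripper_force: 0.0
```

{"name": "arm_command", "arguments": {
  "increments": [
    [0.889, -0.2, 0.055, 0, 0, -0.1415],
    [0.889, -0.2, 0.055, 0, 0, -0.1415],
    [0.889, -0.2, 0.055, 0, 0, -0.1415],
    [0.889, -0.2, 0.055, 0, 0, -0.1415],
    [0.889, -0.2, 0.055, 0, 0, -0.1415]
  ]
}}

```text
t: 1.5
tool_pos: [0.4025, -0.256, 0.4125]
orientation: [-2.567, -1.811, 0.001]
force: [0.4, -0.4, 0.2]
opening: 0.0402
gripper_force: 0.0
```

{"name": "arm_command", "arguments": {
  "increments": [
    [0.762, 0.173, 0.197, 0, 0, -0.1374],
    [0.762, 0.173, 0.197, 0, 0, -0.1374],
    [0.762, 0.173, 0.197, 0, 0, -0.1374],
    [0.762, 0.173, 0.197, 0, 0, -0.1374],
    [0.762, 0.173, 0.197, 0, 0, -0.1374]
  ]
}}

```text
t: 2.12
tool_pos: [0.4861, -0.1247, 0.3734]
orientation: [2.122, 2.317, -0.001]
force: [-0.5, -0.2, -0.5]
opening: 0.0402
gripper_force: 0.0
```

```bash
python3 - <<'E'
from h import *
G=down(SY+np.pi/2)
plan([(bar(0),G)])
c=read_camera("wrist"); cv2.imwrite("pics/w1.png",c["image"][:,:,::-1]); print(pix(c,bar(0)),pix(c,bar(0)+SR.apply([0,.04,0])),pix(c,st(-.09,.098,.02)),pix(c,st(-.09,-.098,.02)))
E
```

```text
now gp [ 0.486  -0.1248  0.2064] t 2.1 op 0.0402 F [-0.5 -0.2 -0.5]
row [0.01  0.003 0.602] [-0.0002  0.0002 -0.0009] mm 120 deg 0.2
[259.98081064 191.68589107] [259.85223094 145.25668859] [280.02249079  77.05822484] [277.58773618 257.94517227]
```

View pics/w1.png

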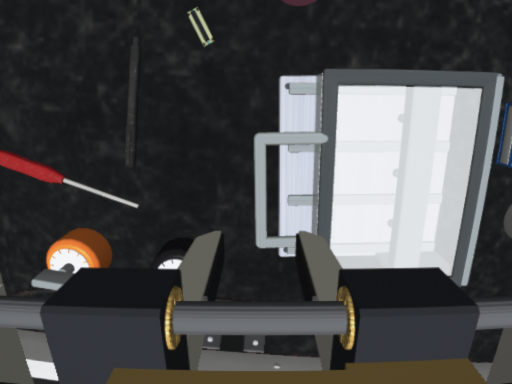

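The wrist view shows the bar at column 260, rows 133–247. That agrees with the predicted middle (260,192).

{"name": "arm_command", "arguments": {
  "increments": [
    [0.01, 0.003, 0.25, 0, 0, -0.001],
    [0.01, 0.003, 0.5, 0, 0, -0.001],
    [0.01, 0.003, 0.6, 0, 0, -0.001],
    [0.01, 0.003, 0.602, 0, 0, -0.001],
    [0.01, 0.003, 0.602, 0, 0, -0.001]
  ]
}}

```text
t: 2.8
tool_pos: [0.4872, -0.1219, 0.2545]
orientation: [2.115, 2.32, 0.001]
force: [0.1, 0.1, 0.3]
opening: 0.0398
gripper_force: 0.0
```

{"name": "arm_command", "arguments": {
  "increments": [
    [0, 0, 0, 0, 0, 0],
    [0, 0, 0, 0, 0, 0],
    [0, 0, 0, 0, 0, 0],
    [0, 0, 0, 0, 0, 0],
    [0, 0, 0, 0, 0, 0]
  ],
  "fingers": 1,
  "force": 25
}}

```text
t: 3.42
tool_pos: [0.4865, -0.1208, 0.2528]
orientation: [-2.114, -2.323, 0.001]
force: [-3.8, -1.5, 1.7]
opening: 0.0091
gripper_force: 25.0
```

```bash
python3 - <<'E'
from h import *
G=down(SY+np.pi/2); s=read_state(); print(s["tool_pos"],s["opening"],s["gripper_force"],s["force"])
th=np.linspace(0,1.7,21)
for k in range(4):
    b0=bar(th[5*k]); print([np.round(np.r_[G.inv().apply(bar(t)-b0)/.2],3).tolist() for t in th[5*k+1:5*k+6]])
E
```

```text
[ 0.48646937 -0.12081943  0.25275151] 0.009131337589482674 25.003060698509216 [-3.78478303 -1.50748055  1.69074964]
[[0.0, 0.004, -0.083], [-0.0, 0.014, -0.165], [0.0, 0.032, -0.246], [0.0, 0.056, -0.325], [0.0, 0.087, -0.402]]
[[0.0, 0.037, -0.074], [-0.0, 0.081, -0.144], [-0.0, 0.13, -0.211], [0.0, 0.185, -0.273], [0.0, 0.245, -0.33]]
[[-0.0, 0.065, -0.052], [-0.0, 0.133, -0.098], [-0.0, 0.206, -0.139], [0.0, 0.281, -0.173], [-0.0, 0.359, -0.2]]
[[0.0, 0.08, -0.021], [0.0, 0.162, -0.035], [0.0, 0.244, -0.042], [0.0, 0.327, -0.041], [0.0, 0.41, -0.034]]
```

{"name": "arm_command", "arguments": {
  "increments": [
    [0, 0.004, -0.083, 0, 0, 0],
    [0, 0.014, -0.165, 0, 0, 0],
    [0, 0.032, -0.246, 0, 0, 0],
    [0, 0.056, -0.325, 0, 0, 0],
    [0, 0.087, -0.402, 0, 0, 0]
  ]
}}

```text
t: 4.05
tool_pos: [0.5054, -0.1189, 0.3349]
orientation: [2.112, 2.321, 0.005]
force: [17.8, -1.2, -13.5]
opening: 0.0095
gripper_force: 25.0
```

{"name": "arm_command", "arguments": {
  "increments": [
    [0, 0.037, -0.074, 0, 0, 0],
    [0, 0.081, -0.144, 0, 0, 0],
    [0, 0.13, -0.211, 0, 0, 0],
    [0, 0.185, -0.273, 0, 0, 0],
    [0, 0.245, -0.33, 0, 0, 0]
  ]
}}

```text
t: 4.68
tool_pos: [0.5538, -0.1142, 0.3984]
orientation: [-2.114, -2.324, -0.001]
force: [13.9, -2.2, -21.3]
opening: 0.0091
gripper_force: 25.0
```

{"name": "arm_command", "arguments": {
  "increments": [
    [0, 0.065, -0.052, 0, 0, 0],
    [0, 0.133, -0.098, 0, 0, 0],
    [0, 0.206, -0.139, 0, 0, 0],
    [0, 0.281, -0.173, 0, 0, 0],
    [0, 0.359, -0.2, 0, 0, 0]
  ]
}}

```text
t: 5.3
tool_pos: [0.6244, -0.1074, 0.4387]
orientation: [-2.112, -2.321, 0.003]
force: [-2.4, -1.1, -7.4]
opening: 0.0091
gripper_force: 25.0
```

{"name": "arm_command", "arguments": {
  "increments": [
    [0, 0.08, -0.021, 0, 0, 0],
    [0, 0.162, -0.035, 0, 0, 0],
    [0, 0.244, -0.042, 0, 0, 0],
    [0, 0.327, -0.041, 0, 0, 0],
    [0, 0.41, -0.034, 0, 0, 0]
  ]
}}

```text
t: 5.92
tool_pos: [0.7062, -0.0993, 0.4473]
orientation: [-2.113, -2.323, -0.0]
force: [-3.3, 2.5, -0.6]
opening: 0.0091
gripper_force: 25.0
```

{"name": "arm_command", "arguments": {
  "increments": [
    [0, 0, 0, 0, 0, 0],
    [0, 0, 0, 0, 0, 0],
    [0, 0, 0, 0, 0, 0],
    [0, 0, 0, 0, 0, 0],
    [0, 0, 0, 0, 0, 0]
  ],
  "fingers": 0.14
}}

```text
t: 6.55
tool_pos: [0.7058, -0.1002, 0.4463]
orientation: [2.115, 2.323, 0.0]
force: [-0.1, -0.9, -0.0]
opening: 0.0399
gripper_force: 0.0
```

{"name": "arm_command", "arguments": {
  "increments": [
    [0, 0, -0.1, 0, 0, 0],
    [0, 0, -0.3, 0, 0, 0],
    [0, -0.2, -0.4, 0, 0, 0],
    [0, -0.6, -0.4, 0, 0, 0],
    [0, -0.9, -0.4, 0, 0, 0]
  ]
}}

```text
t: 7.18
tool_pos: [0.5401, -0.1156, 0.5283]
orientation: [2.112, 2.322, 0.002]
force: [0.6, -0.7, 0.9]
opening: 0.0399
gripper_force: 0.0
```

```bash
python3 - <<'E'
from h import *
c=read_camera("top"); s=read_camera("scene"); plan([])
crop(c,170,100,370,260,3,"a");crop(s,190,90,360,290,3,"b")
a=cv2.imread("pics/a.png");b=cv2.imread("pics/b.png");b=cv2.resize(b,(200*480//240,480));a=cv2.resize(a,(400,320));a=np.vstack([a,np.zeros((160,400,3),np.uint8)]);cv2.imwrite("pics/open.png",np.hstack([a,b]))
E
```

```text
now gp [ 0.5363 -0.1155  0.3599] t 7.3 op 0.0401 F [0.3 0.4 0.3]
```

View pics/open.png

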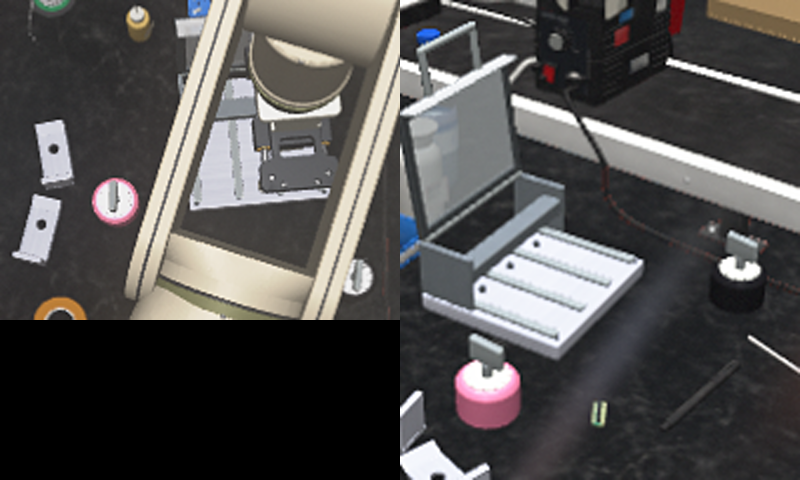

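The guard stands fully open, leaning a little back, and both brackets are where they were. Next is bracket B.

```bash
python3 - <<'E'
from h import *
y=np.radians(-10.2);u=np.array([np.cos(y),np.sin(y),0]);f=np.array([.4767,.1823,0])-.051*u; G=down(y+np.pi/2)
print(f)
plan([([.47,.03,.28],G),(f+[0,0,.16],G)])
E
```

```text
[0.42650602 0.19133132 0.        ]
now gp [ 0.5363 -0.1155  0.3599] t 7.3 op 0.0401 F [0.3 0.4 0.3]
row [ 0.755 -0.263  0.4  ] [-0.0006  0.0001  0.0862] mm 179 deg 15.5
row [ 0.755 -0.357  0.6  ] [0. 0. 0.] mm 206 deg 0.0
```

{"name": "arm_command", "arguments": {
  "increments": [
    [0.755, -0.263, 0.4, 0, 0, 0.086],
    [0.755, -0.263, 0.4, 0, 0, 0.086],
    [0.755, -0.263, 0.4, 0, 0, 0.086],
    [0.755, -0.263, 0.4, 0, 0, 0.086],
    [0.755, -0.263, 0.4, 0, 0, 0.086]
  ]
}}

```text
t: 7.9
tool_pos: [0.4759, 0.0296, 0.448]
orientation: [2.406, 2.017, 0.003]
force: [0.5, -0.6, 0.4]
opening: 0.0398
gripper_force: 0.0
```

{"name": "arm_command", "arguments": {
  "increments": [
    [0.755, -0.357, 0.6, 0, 0, 0],
    [0.755, -0.357, 0.6, 0, 0, 0],
    [0.755, -0.357, 0.6, 0, 0, 0],
    [0.755, -0.357, 0.6, 0, 0, 0],
    [0.755, -0.357, 0.6, 0, 0, 0]
  ]
}}

```text
t: 8.52
tool_pos: [0.4322, 0.1909, 0.3267]
orientation: [2.407, 2.018, -0.0]
force: [0.9, -0.4, 0.3]
opening: 0.0402
gripper_force: 0.0
```

```bash
python3 - <<'E'
from h import *
y=np.radians(-10.2);u=np.array([np.cos(y),np.sin(y),0]);v=np.array([-u[1],u[0],0]);h=np.array([.4767,.1823,0]);f=h-.051*u
c=read_camera("wrist");im=c["image"].copy()
for P in (f+.02*v+[0,0,.045],f-.02*v+[0,0,.045],h+[0,0,.005]): cv2.circle(im,tuple(int(a) for a in pix(c,P)),2,(255,0,0),-1); print(pix(c,P))
cv2.imwrite("pics/w2.png",im[:,:,::-1]); plan([(f+[0,0,.034],down(y+np.pi/2))])
E
```

```text
[252.20050438 173.34590007]
[252.38070552 218.54586836]
[305.89008017 184.54487562]
now gp [0.433  0.1903 0.1606] t 8.6 op 0.0402 F [-0.8 -0.4  0.5]
row [-0.001 -0.032  0.633] [ 0.0006 -0.      0.0005] mm 127 deg 0.1
```

View pics/w2.png

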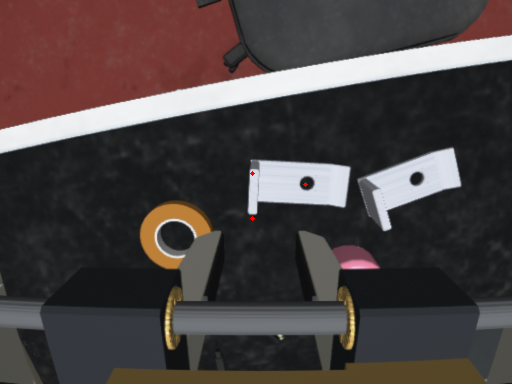

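The marks agree with the flange and hole of B to within a millimetre or two. The flange strip is at (253,162–214) and the hole at (306,183). Now the grip.

{"name": "arm_command", "arguments": {
  "increments": [
    [0, -0.03, 0.25, 0, 0, 0],
    [0, -0.03, 0.5, 0, 0, 0],
    [0, -0.03, 0.63, 0, 0, 0],
    [0, -0.03, 0.63, 0, 0, 0],
    [0, -0.03, 0.63, 0, 0, 0]
  ]
}}

```text
t: 9.2
tool_pos: [0.4273, 0.1916, 0.2025]
orientation: [2.409, 2.015, 0.005]
force: [0.8, 0.1, 0.1]
opening: 0.0397
gripper_force: 0.0
```

{"name": "arm_command", "arguments": {
  "increments": [
    [0, 0, 0, 0, 0, 0],
    [0, 0, 0, 0, 0, 0],
    [0, 0, 0, 0, 0, 0],
    [0, 0, 0, 0, 0, 0],
    [0, 0, 0, 0, 0, 0]
  ],
  "fingers": 1,
  "force": 50
}}

```text
t: 9.82
tool_pos: [0.4256, 0.1921, 0.2004]
orientation: [2.408, 2.018, 0.001]
force: [-0.9, 0.0, 3.9]
opening: 0.0072
gripper_force: 50.0
```

{"name": "arm_command", "arguments": {
  "increments": [
    [0, 0, -0.2, 0, 0, 0],
    [0, 0, -0.4, 0, 0, 0],
    [0, 0, -0.7, 0, 0, 0],
    [0, 0, -0.9, 0, 0, 0],
    [0, 0, -0.9, 0, 0, 0]
  ]
}}

```text
t: 10.45
tool_pos: [0.4264, 0.1924, 0.384]
orientation: [2.406, 2.016, 0.01]
force: [0.1, 0.5, -1.8]
opening: 0.0076
gripper_force: 50.0
```

```bash
python3 - <<'E'
from h import *
G=down(SY+np.pi/2)
plan([(st(-.09,.08,.18),G),(st(-.076,0,.15),G),(st(-.076,0,.060),G),(st(-.076,0,.0555),G)])
c=read_camera("wrist"); cv2.imwrite("pics/w3.png",c["image"][100:380:,150:400,::-1])
E
```

```text
now gp [0.4275 0.1927 0.217 ] t 10.4 op 0.0076 F [ 0.1  0.5 -1.8]
row [-1.087  0.561  0.185] [ 0.002  -0.0008 -0.0849] mm 248 deg 15.3
row [-0.4   0.07  0.15] [0. 0. 0.] mm 87 deg 0.0
row [ 0.   -0.    0.45] [0. 0. 0.] mm 90 deg 0.0
row [ 0.    -0.     0.023] [0. 0. 0.] mm 5 deg 0.0
```

View pics/w3.png

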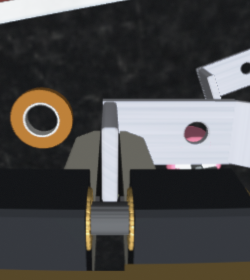

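The bracket is held level by its flange, with its hole at (196,132) in the crop.

```bash
python3 - <<'E'
from h import *
c=read_camera("wrist"); s=read_state(); Rt=R.from_rotvec(s["orientation"]); gp=s["tool_pos"]+Rt.apply([0,0,GP])
u=Rt.apply([0,1,0]);v=Rt.apply([-1,0,0])
im=c["image"];sub=im[205:260,325:370]; m=((sub.astype(int).max(2)-sub.min(2)>40)|(sub.min(2)<90)).astype(np.uint8)
n,l,sc,ce=cv2.connectedComponentsWithStats(m); print(sc.tolist(),np.round(ce+[325,205],1).tolist())
k=min(range(1,n),key=lambda i:np.linalg.norm(ce[i]+[325,205]-[346,232]))
z=gp[2]-.0334+.005; P=at(c,ce[k]+[325,205],z); d=P-gp; print(P,"along",d@u,"lat",d@v)
E
```

```text
[[0, 0, 45, 55, 2130], [10, 17, 22, 20, 345]] [[347.3, 232.1], [345.4, 231.7]]
[0.47776854 0.18626266 0.18414626] along 0.05270462726887535 lat -0.003565165334392769
```

```bash
python3 - <<'E'
from h import *
G=down(SY+np.pi/2)
plan([(st(-.11,.1,.2),G),(st(-.076,.002,.15),G),(st(-.076,0.002,.065),G)])
E
```

```text
now gp [0.4253 0.192  0.2125] t 10.6 op 0.0077 F [ 0.1  1.5 -2.2]
row [-1.014  0.445  0.063] [-0.0001  0.     -0.0849] mm 222 deg 15.3
row [-0.49  0.17  0.25] [0. 0. 0.] mm 115 deg 0.0
row [ 0.    -0.     0.425] [0. 0. 0.] mm 85 deg 0.0
```

{"name": "arm_command", "arguments": {
  "increments": [
    [-1, 0.445, 0.063, 0, 0, -0.085],
    [-1, 0.445, 0.063, 0, 0, -0.085],
    [-1, 0.445, 0.063, 0, 0, -0.085],
    [-1, 0.445, 0.063, 0, 0, -0.085],
    [-1, 0.445, 0.063, 0, 0, -0.085]
  ]
}}

```text
t: 11.18
tool_pos: [0.4776, -0.0229, 0.3647]
orientation: [-2.121, -2.313, 0.005]
force: [0.1, 1.0, -1.1]
opening: 0.0073
gripper_force: 50.0
```

{"name": "arm_command", "arguments": {
  "increments": [
    [-0.504, 0.17, 0.25, 0, 0, 0],
    [-0.504, 0.17, 0.25, 0, 0, 0],
    [-0.504, 0.17, 0.25, 0, 0, 0],
    [-0.504, 0.17, 0.25, 0, 0, 0],
    [-0.504, 0.17, 0.25, 0, 0, 0]
  ]
}}

```text
t: 11.8
tool_pos: [0.521, -0.1164, 0.3179]
orientation: [2.116, 2.322, 0.001]
force: [-0.2, 0.7, -0.9]
opening: 0.0076
gripper_force: 50.0
```

{"name": "arm_command", "arguments": {
  "increments": [
    [0, 0, 0.15, 0, 0, 0],
    [0, 0, 0.3, 0, 0, 0],
    [0, 0, 0.425, 0, 0, 0],
    [0, 0, 0.425, 0, 0, 0],
    [0, 0, 0.425, 0, 0, 0]
  ]
}}

```text
t: 12.42
tool_pos: [0.5216, -0.1174, 0.2341]
orientation: [2.116, 2.32, 0.001]
force: [-0.1, 0.7, -1.1]
opening: 0.0077
gripper_force: 50.0
```

```bash
python3 - <<'E'
from h import *
G=down(SY+np.pi/2)
plan([(st(-.076,.002,.055),G)])
c=read_camera("wrist"); im=c["image"]; a=im[90:290,150:450].copy()
for x in (-.08,-.06,.035):
  for y in (-.0285+.0055,.0285-.0055): 
    p=pix(c,st(x,y,.02 if x>0 else .026))-[150,90]; print(x,y,np.round(p,1)); cv2.circle(a,(int(p[0]),int(p[1])),1,(255,0,0),-1)
for y in (0,-.057,.057):print("pin",np.round(pix(c,st(.035,y,.027))-[150,90],1))
cv2.imwrite("pics/w4.png",cv2.resize(a,None,fx=2.6,fy=2.6,interpolation=cv2.INTER_CUBIC)[:,:,::-1])
E
```

```text
now gp [ 0.5219 -0.1174  0.0671] t 12.4 op 0.0077 F [-0.1  0.7 -1.1]
row [-0.001 -0.008  0.061] [0.0006 0.0002 0.0003] mm 12 deg 0.1
-0.08 -0.023 [100.1 175. ]
-0.08 0.023 [ 99.5 107.7]
-0.06 -0.023 [130.7 174.9]
-0.06 0.023 [132.2 107.7]
0.035 -0.023 [268.4 169.3]
0.035 0.023 [278.7 104.9]
pin [278.7 142.3]
pin [265.2 217.5]
pin [292.5  53.6]
```

View pics/w4.png

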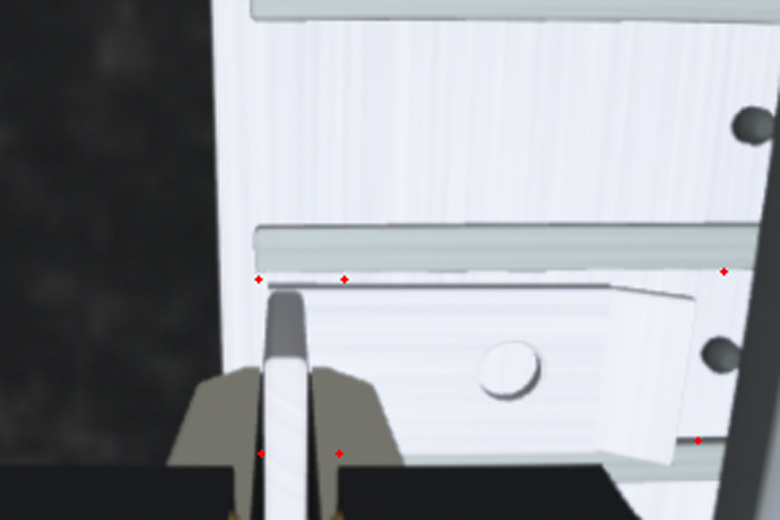

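The view shows the bracket over the middle lane, with its hole at (510,370). The left rail's inner edge runs along row 271, and the mid pin is at (720,354), the left pin at (753,125).

```bash
python3 - <<'E'
from h import *
c=read_camera("wrist"); s=read_state(); print(s["tool_pos"][2]-GP)
f=lambda u,v:(150+u/2.6-.3,90+v/2.6-.3)
zb=s["tool_pos"][2]-GP-.0334
def S(n,p,z): print(n,np.round(SR.inv().apply(at(c,f(*p),z)-SO)*1000,1))
S("hole",(510,370),zb+.005);S("foot edge l",(300,287),zb+.005);S("foot edge l2",(600,286),zb+.005)
S("rail in",(270,272),.026);S("rail in2",(700,268),.026);S("rail out",(270,227),.026);S("rail2 in",(270,21),.026)
S("pin m",(722,352),.026);S("pin l",(755,122),.026);S("front",(212,0),.02);S("front",(224,350),.02);S("toe",(692,300),zb+.013)
E
```

```text
0.06747328690087401
hole [-22.4   5.3  39.1]
foot edge l [-70.4  25.2  39.1]
foot edge l2 [-3.7 25.4 39.1]
rail in [-77.2  24.7  26. ]
rail in2 [25.6 25.7 26. ]
rail out [-77.1  35.6  26. ]
rail2 in [-76.9  81.5  26. ]
pin m [34.5  4.1 26. ]
pin l [34.1 60.6 26. ]
front [-89.9  86.1  20. ]
front [-88.8   2.7  20. ]
toe [13.8 24.7 47.1]
```

{"name": "arm_command", "arguments": {
  "increments": [
    [-0.012, 0, 0, 0, 0, 0],
    [-0.012, 0, 0.02, 0, 0, 0],
    [-0.012, 0, 0.04, 0, 0, 0],
    [-0.012, 0, 0.06, 0, 0, 0],
    [-0.012, 0, 0.065, 0, 0, 0]
  ]
}}

```text
t: 13.15
tool_pos: [0.5217, -0.1204, 0.2203]
orientation: [2.118, 2.319, 0.001]
force: [-2.8, 0.3, 11.9]
opening: 0.0074
gripper_force: 50.0
```

{"name": "arm_command", "arguments": {
  "increments": [
    [0, 0, 0, 0, 0, 0],
    [0, 0, 0, 0, 0, 0],
    [0, 0, 0, 0, 0, 0],
    [0, 0, 0, 0, 0, 0],
    [0, 0, 0, 0, 0, 0]
  ]
}}

```text
t: 13.78
tool_pos: [0.5218, -0.1204, 0.2204]
orientation: [2.117, 2.319, 0.001]
force: [-2.3, -0.8, 6.0]
opening: 0.0079
gripper_force: 50.0
```

```bash
python3 - <<'E'
from h import *
plan([]); c=read_camera("wrist"); a=c["image"][90:290,150:450]
cv2.imwrite("pics/w5.png",cv2.resize(a,None,fx=2.,fy=2.,interpolation=cv2.INTER_CUBIC)[:,:,::-1])
E
```

```text
now gp [ 0.522  -0.1205  0.0534] t 13.8 op 0.0079 F [-2.3 -0.8  6. ]
```

View pics/w5.png

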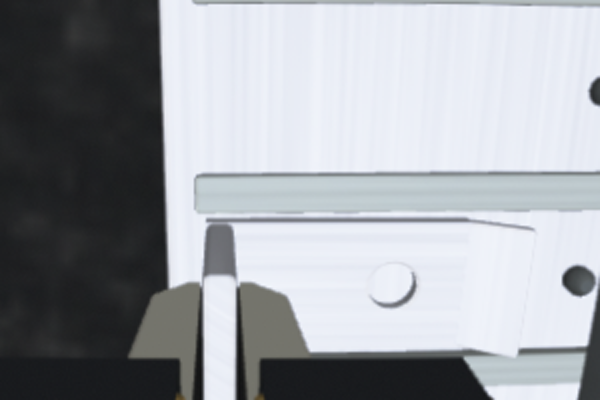

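The bracket is down and centred between the rails. Release it and go for bracket A.

{"name": "arm_command", "arguments": {
  "increments": [
    [0, 0, 0, 0, 0, 0],
    [0, 0, 0, 0, 0, 0],
    [0, 0, 0, 0, 0, 0],
    [0, 0, 0, 0, 0, 0],
    [0, 0, 0, 0, 0, 0]
  ],
  "fingers": 0.14
}}

```text
t: 14.45
tool_pos: [0.5212, -0.1202, 0.2195]
orientation: [-2.118, -2.32, 0.0]
force: [-0.0, 0.6, 0.2]
opening: 0.0396
gripper_force: 0.0
```

{"name": "arm_command", "arguments": {
  "increments": [
    [0, 0, -0.1, 0, 0, 0],
    [0, 0, -0.3, 0, 0, 0],
    [0, 0, -0.6, 0, 0, 0],
    [0, 0, -0.8, 0, 0, 0],
    [0, 0, -0.8, 0, 0, 0]
  ]
}}

```text
t: 15.08
tool_pos: [0.5224, -0.1205, 0.3843]
orientation: [2.113, 2.315, 0.005]
force: [-0.1, 0.6, -0.7]
opening: 0.0398
gripper_force: 0.0
```

```bash
python3 - <<'E'
from h import *
c=read_camera("top"); im=c["image"]
m=(im.min(2)[150:240,165:215]>110).astype(np.uint8)
cs,h=cv2.findContours(m,cv2.RETR_CCOMP,cv2.CHAIN_APPROX_NONE)
for k,q in enumerate(cs):
    if len(q)>8: 
        q=q.reshape(-1,2).mean(0)+[165,150]; print(h[0][k],np.round(q,1),np.round(at(c,q,.005),4))
y=np.radians(10.3);u=np.array([np.cos(y),np.sin(y),0]);f=np.array([.5836,.1685,0])-.051*u; G=down(y+np.pi/2)
print(f)
plan([(f+[-.01,-.1,.19],G),(f+[0,0,.14],G)])
E
```

```text
[-1  2  4 -1] [196.4 175.5] [0.5795 0.1685 0.005 ]
[-1 -1 -1  3] [196.5 174. ] [0.5836 0.1683 0.005 ]
[0.53342186 0.15938109 0.        ]
now gp [ 0.5224 -0.1205  0.2145] t 15.1 op 0.0401 F [-0.6 -0.5 -0.5]
row [0.894 0.089 0.122] [ 0.0011  0.0006 -0.0283] mm 181 deg 5.1
row [0.483 0.139 0.25 ] [ 0.  0. -0.] mm 112 deg 0.0
```

{"name": "arm_command", "arguments": {
  "increments": [
    [0.894, 0.089, 0.122, 0, 0, -0.028],
    [0.894, 0.089, 0.122, 0, 0, -0.028],
    [0.894, 0.089, 0.122, 0, 0, -0.028],
    [0.894, 0.089, 0.122, 0, 0, -0.028],
    [0.894, 0.089, 0.122, 0, 0, -0.028]
  ]
}}

```text
t: 15.75
tool_pos: [0.5224, 0.0594, 0.3537]
orientation: [-2.012, -2.411, 0.003]
force: [0.4, -1.3, -0.9]
opening: 0.0399
gripper_force: 0.0
```

{"name": "arm_command", "arguments": {
  "increments": [
    [0.483, 0.139, 0.25, 0, 0, 0],
    [0.483, 0.139, 0.25, 0, 0, 0],
    [0.483, 0.139, 0.25, 0, 0, 0],
    [0.483, 0.139, 0.25, 0, 0, 0],
    [0.483, 0.139, 0.25, 0, 0, 0]
  ]
}}

```text
t: 16.38
tool_pos: [0.5335, 0.1579, 0.306]
orientation: [2.016, 2.408, 0.001]
force: [-0.1, 0.9, 0.6]
opening: 0.0401
gripper_force: 0.0
```

```bash
python3 - <<'E'
from h import *
c=read_camera("wrist"); im=c["image"]
y=np.radians(10.3);u=np.array([np.cos(y),np.sin(y),0]);v=np.array([-u[1],u[0],0]);h=np.array([.5836,.1685,0])
e=pix(c,h+[0,0,.005]); print("pred hole",e)
x,yy=int(e[0])-22,int(e[1])-22
m=(im[yy:yy+44,x:x+44].min(2)<90).astype(np.uint8); n,l,sc,ce=cv2.connectedComponentsWithStats(m)
for k in range(1,n):
    if sc[k][4]>30: q=ce[k]+[x,yy]; print(sc[k],q,at(c,q,.005))
# foot sides: white mask edges
M=(im.min(2)>110).astype(np.uint8)
for a in (-.035,-.02,.01):
    r=[]
    for sgn in (1,-1):
        ts=np.arange(.005,.04,.0002); vals=[M[tuple(np.round(pix(c,h+a*u+sgn*(t+.004)*v+[0,0,.005])).astype(int)[::-1])] for t in ts]
        k=vals.index(0) if 0 in vals else -1; r.append(round(float(ts[k]+.004),4))
    print(a,r)
plan([(h-.051*u+[0,0,.034],down(y+np.pi/2))])
E
```

```text
pred hole [315.36352011 187.89819111]
[ 17  15  15  14 160] [316.5875  186.51875] [0.58440488 0.16995611 0.005     ]
-0.035 [0.0208, 0.0206]
-0.02 [0.0208, 0.0206]
0.01 [0.0216, 0.0198]
now gp [0.5337 0.1581 0.1391] t 16.4 op 0.0404 F [0.7 0.8 0.5]
row [0.007 0.    0.525] [ 0.0005  0.0001 -0.001 ] mm 105 deg 0.2
```

{"name": "arm_command", "arguments": {
  "increments": [
    [0.007, 0, 0.25, 0, 0, 0],
    [0.007, 0, 0.45, 0, 0, 0],
    [0.007, 0, 0.525, 0, 0, 0],
    [0.007, 0, 0.525, 0, 0, 0],
    [0.007, 0, 0.525, 0, 0, 0]
  ]
}}

```text
t: 17.05
tool_pos: [0.5339, 0.1609, 0.2023]
orientation: [2.013, 2.409, 0.004]
force: [0.0, 0.1, 0.0]
opening: 0.0399
gripper_force: 0.0
```

{"name": "arm_command", "arguments": {
  "increments": [
    [0, 0, 0, 0, 0, 0],
    [0, 0, 0, 0, 0, 0],
    [0, 0, 0, 0, 0, 0],
    [0, 0, 0, 0, 0, 0],
    [0, 0, 0, 0, 0, 0]
  ],
  "fingers": 1,
  "force": 50
}}

```text
t: 17.68
tool_pos: [0.5328, 0.1609, 0.2004]
orientation: [2.014, 2.411, 0.0]
force: [-0.3, -0.5, 1.6]
opening: 0.0079
gripper_force: 50.0
```

{"name": "arm_command", "arguments": {
  "increments": [
    [0, 0, -0.2, 0, 0, 0],
    [0, 0, -0.4, 0, 0, 0],
    [0, 0, -0.7, 0, 0, 0],
    [0, 0, -0.9, 0, 0, 0],
    [0, 0, -0.9, 0, 0, 0]
  ]
}}

```text
t: 18.3
tool_pos: [0.5338, 0.1611, 0.3846]
orientation: [2.011, 2.407, 0.009]
force: [-0.4, 0.2, -1.2]
opening: 0.0077
gripper_force: 50.0
```

```bash
python3 - <<'E'
from h import *
G=down(SY+np.pi/2)
plan([(st(-.078,.056,.2),G),(st(-.078,.056,.12),G),(st(-.078,0.056,.067),G)])
E
```

```text
now gp [0.535  0.1614 0.2176] t 18.3 op 0.0077 F [-0.4  0.2 -1.2]
row [-1.09  -0.302  0.085] [ 0.0024 -0.0002  0.028 ] mm 227 deg 5.1
row [ 0.  -0.   0.4] [0. 0. 0.] mm 80 deg 0.0
row [ 0.    -0.     0.265] [0. 0. 0.] mm 53 deg 0.0
```

{"name": "arm_command", "arguments": {
  "increments": [
    [-0.9, -0.302, 0.085, 0, 0, 0.028],
    [-0.9, -0.302, 0.085, 0, 0, 0.028],
    [-0.9, -0.302, 0.085, 0, 0, 0.028],
    [-0.9, -0.302, 0.085, 0, 0, 0.028],
    [-0.9, -0.302, 0.085, 0, 0, 0.028]
  ]
}}

```text
t: 18.92
tool_pos: [0.5049, -0.0271, 0.3618]
orientation: [-2.119, -2.317, 0.001]
force: [-0.4, 0.5, -1.8]
opening: 0.0077
gripper_force: 50.0
```

{"name": "arm_command", "arguments": {
  "increments": [
    [-0.19, 0.017, 0, 0, 0, 0],
    [-0.19, 0.017, 0.1, 0, 0, 0],
    [-0.19, 0.017, 0.4, 0, 0, 0],
    [-0.19, 0.017, 0.4, 0, 0, 0],
    [-0.19, 0.017, 0.4, 0, 0, 0]
  ]
}}

```text
t: 19.55
tool_pos: [0.5127, -0.0635, 0.2844]
orientation: [2.116, 2.322, 0.001]
force: [-0.1, 0.9, -0.1]
opening: 0.0076
gripper_force: 50.0
```

{"name": "arm_command", "arguments": {
  "increments": [
    [0, 0, 0.1, 0, 0, 0],
    [0, 0, 0.2, 0, 0, 0],
    [0, 0, 0.25, 0, 0, 0],
    [0, 0, 0.25, 0, 0, 0],
    [0, 0, 0.25, 0, 0, 0]
  ]
}}

```text
t: 20.18
tool_pos: [0.5128, -0.0646, 0.2346]
orientation: [2.117, 2.319, 0.002]
force: [-0.1, 0.0, -0.6]
opening: 0.0077
gripper_force: 50.0
```

```bash
python3 - <<'E'
from h import *
G=down(SY+np.pi/2)
plan([(st(-.078,.056,.0535),G)])
c=read_camera("wrist"); im=c["image"]; a=im[90:290,150:450]
cv2.imwrite("pics/w6.png",cv2.resize(a,None,fx=2.6,fy=2.6,interpolation=cv2.INTER_CUBIC)[:,:,::-1])
E
```

```text
now gp [ 0.5132 -0.0646  0.0676] t 20.2 op 0.0077 F [-0.1  0.  -0.6]
row [0.002 0.002 0.071] [0.0006 0.0002 0.0001] mm 14 deg 0.1
```

View pics/w6.png

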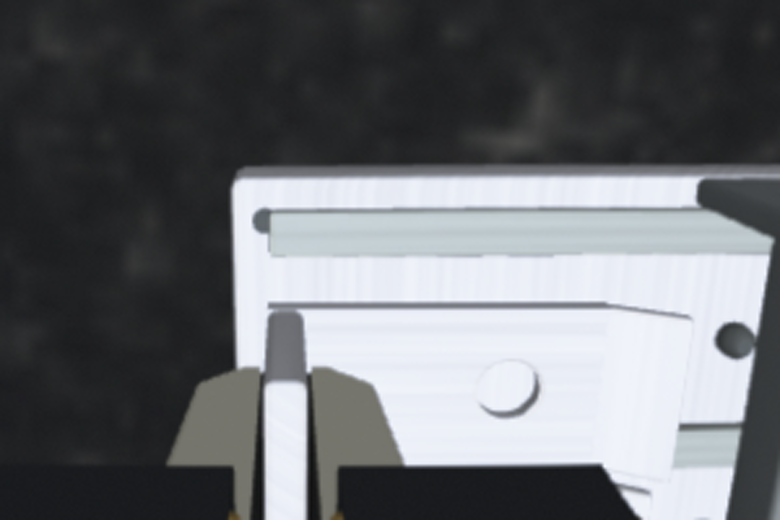

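Here the foot's left edge is on row 303 and the rail's inner edge on row 255, so the bracket is too far to the right. The hole is at (508,387) and the pin at (735,340).

```bash
python3 - <<'E'
from h import *
c=read_camera("wrist"); s=read_state()
f=lambda u,v:(150+u/2.6-.3,90+v/2.6-.3)
zb=s["tool_pos"][2]-GP-.0334
def S(n,p,z): print(n,np.round(SR.inv().apply(at(c,f(*p),z)-SO)*1000,1))
S("hole",(508,387),zb+.005);S("foot edge l",(300,304),zb+.005);S("foot edge l2",(600,304),zb+.005)
S("rail in",(280,256),.026);S("rail in2",(740,253),.026);S("rail r in",(700,428),.026);S("pin",(737,338),.026)
E
```

```text
hole [-26.8  54.6  38.9]
foot edge l [-74.7  74.8  38.9]
foot edge l2 [-7.5 74.7 38.9]
rail in [-79.1  82.3  26. ]
rail in2 [30.7 83.1 26. ]
rail r in [27.7 36.9 26. ]
pin [33.4 61.4 26. ]
```

{"name": "arm_command", "arguments": {
  "increments": [
    [0.026, 0, 0, 0, 0, 0],
    [0.026, 0, 0.02, 0, 0, 0],
    [0.026, 0, 0.04, 0, 0, 0],
    [0.026, 0, 0.06, 0, 0, 0],
    [0.026, 0, 0.068, 0, 0, 0]
  ]
}}

```text
t: 20.9
tool_pos: [0.5121, -0.0595, 0.2203]
orientation: [2.118, 2.319, 0.001]
force: [-3.4, 0.5, 14.4]
opening: 0.0075
gripper_force: 50.0
```

{"name": "arm_command", "arguments": {
  "increments": [
    [0, 0, 0, 0, 0, 0],
    [0, 0, 0, 0, 0, 0],
    [0, 0, 0, 0, 0, 0],
    [0, 0, 0, 0, 0, 0],
    [0, 0, 0, 0, 0, 0]
  ]
}}

```text
t: 21.52
tool_pos: [0.5122, -0.0595, 0.2203]
orientation: [2.118, 2.319, 0.001]
force: [-2.0, -0.2, 5.5]
opening: 0.0078
gripper_force: 50.0
```

```bash
python3 - <<'E'
from h import *
plan([]); c=read_camera("wrist"); a=c["image"][90:290,150:450]; np.save("w7.npy",c["image"])
g=a.min(2).astype(int)
for u in (150,180,210): # bracket edge & rail columns
    col=g[50:150,u]; d=np.abs(np.diff(col)); print(u,[(int(k)+50,int(col[k]),int(col[k+1])) for k in np.where(d>18)[0]])
E
```

```text
now gp [ 0.5124 -0.0596  0.0533] t 21.5 op 0.0078 F [-2.  -0.2  5.5]
150 [(74, 42, 65), (75, 65, 93), (80, 130, 174), (81, 174, 220), (93, 226, 155), (94, 155, 124), (95, 124, 177), (113, 187, 224), (115, 227, 160), (116, 160, 120), (117, 120, 150), (118, 150, 222)]
180 [(74, 46, 74), (75, 74, 96), (79, 118, 146), (80, 146, 193), (81, 193, 228), (92, 232, 209), (93, 209, 143), (95, 136, 181), (113, 194, 226), (115, 228, 157), (116, 157, 119), (117, 119, 152), (118, 152, 224)]
210 [(74, 45, 80), (75, 80, 103), (79, 119, 152), (80, 152, 200), (81, 200, 228), (92, 234, 195), (93, 195, 132), (95, 143, 179), (112, 187, 206), (113, 206, 231), (115, 231, 154), (116, 154, 119), (117, 119, 154), (118, 154, 226)]
```

{"name": "arm_command", "arguments": {
  "increments": [
    [0, 0, 0, 0, 0, 0],
    [0, 0, 0, 0, 0, 0],
    [0, 0, 0, 0, 0, 0],
    [0, 0, 0, 0, 0, 0],
    [0, 0, 0, 0, 0, 0]
  ],
  "fingers": 0.14
}}

```text
t: 22.2
tool_pos: [0.5116, -0.0593, 0.2195]
orientation: [-2.118, -2.32, 0.0]
force: [-1.2, -0.1, -0.0]
opening: 0.04
gripper_force: 0.0
```

{"name": "arm_command", "arguments": {
  "increments": [
    [0, 0, -0.1, 0, 0, 0],
    [0, 0, -0.3, 0, 0, 0],
    [0, 0, -0.5, 0, 0, 0],
    [0, 0, -0.5, 0, 0, 0],
    [0, 0, -0.5, 0, 0, 0]
  ]
}}

```text
t: 22.82
tool_pos: [0.5115, -0.0593, 0.3191]
orientation: [-2.118, -2.32, 0.0]
force: [-0.3, 1.0, -0.3]
opening: 0.0401
gripper_force: 0.0
```

```bash
python3 - <<'E'
from h import *
s=read_state();gp=s["tool_pos"]+R.from_rotvec(s["orientation"]).apply([0,0,GP]);print("st",SR.inv().apply(gp-SO), SR.inv().apply(np.array([.5124,-.0596,0])-SO), SR.inv().apply(np.array([.522,-.1205,0])-SO))
P=down(SY);M=down(SY+np.pi/4)
plan([(st(-.11,.0595,.15),M),(st(-.115,.0595,.14),P),(st(-.115,.0595,.050),P)])
E
```

```text
st [-0.07936632  0.0609391   0.15208063] [-0.07843428  0.06055793  0.        ] [-0.07439332 -0.0009615   0.        ]
now gp [ 0.5114 -0.0593  0.1521] t 22.8 op 0.0401 F [-0.3  1.  -0.3]
row [-0.007 -0.153  0.01 ] [-1.0e-04  0.0e+00  2.5e-01] mm 31 deg 45.0
row [-0.018 -0.018  0.05 ] [ 0.   -0.    0.25] mm 11 deg 45.0
row [ 0.   -0.    0.45] [ 0.  0. -0.] mm 90 deg 0.0
```

{"name": "arm_command", "arguments": {
  "increments": [
    [-0.007, -0.153, 0.01, 0, 0, 0.25],
    [-0.007, -0.153, 0.01, 0, 0, 0.25],
    [-0.007, -0.153, 0.01, 0, 0, 0.25],
    [-0.007, -0.153, 0.01, 0, 0, 0.25],
    [-0.007, -0.153, 0.01, 0, 0, 0.25]
  ],
  "fingers": 1,
  "force": 20
}}

```text
t: 23.45
tool_pos: [0.4807, -0.0634, 0.3158]
orientation: [-2.844, -1.331, 0.004]
force: [-0.4, 0.2, -0.3]
opening: 0.0006
gripper_force: 0.0
```

{"name": "arm_command", "arguments": {
  "increments": [
    [-0.018, -0.018, 0.05, 0, 0, 0.25],
    [-0.018, -0.018, 0.05, 0, 0, 0.25],
    [-0.018, -0.018, 0.05, 0, 0, 0.25],
    [-0.018, -0.018, 0.05, 0, 0, 0.25],
    [-0.018, -0.018, 0.05, 0, 0, 0.25]
  ]
}}

```text
t: 24.08
tool_pos: [0.4759, -0.0639, 0.3066]
orientation: [-3.138, -0.146, 0.002]
force: [0.1, 0.3, -0.8]
opening: 0.0001
gripper_force: 0.0
```

{"name": "arm_command", "arguments": {
  "increments": [
    [0, 0, 0.15, 0, 0, 0],
    [0, 0, 0.3, 0, 0, 0],
    [0, 0, 0.45, 0, 0, 0],
    [0, 0, 0.45, 0, 0, 0],
    [0, 0, 0.45, 0, 0, 0]
  ]
}}

```text
t: 24.7
tool_pos: [0.4766, -0.064, 0.2184]
orientation: [3.138, 0.146, 0.001]
force: [-0.2, 0.0, 0.7]
opening: 0.0002
gripper_force: 0.0
```

```bash
python3 - <<'E'
from h import *
plan([(st(-.05,.0595,.050),down(SY)),(st(-.03,.0595,.050),down(SY))])
E
```

```text
now gp [ 0.4766 -0.0641  0.0514] t 24.7 op 0.0002 F [-0.2  0.   0.7]
row [0.323 0.    0.007] [ 0.0001 -0.0001  0.0007] mm 65 deg 0.1
row [ 0.1 -0.  -0. ] [ 0.  0. -0.] mm 20 deg 0.0
```

{"name": "arm_command", "arguments": {
  "increments": [
    [0.05, 0, 0, 0, 0, 0],
    [0.1, 0, 0, 0, 0, 0],
    [0.14, 0, 0, 0, 0, 0],
    [0.17, 0, 0, 0, 0, 0],
    [0.2, 0, 0, 0, 0, 0]
  ]
}}

```text
t: 25.32
tool_pos: [0.5164, -0.0603, 0.2174]
orientation: [-3.138, -0.143, 0.001]
force: [0.4, 0.2, 0.6]
opening: 0.0006
gripper_force: 0.1
```

{"name": "arm_command", "arguments": {
  "increments": [
    [0.025, 0, 0, 0, 0, 0],
    [0.05, 0, 0, 0, 0, 0],
    [0.075, 0, 0, 0, 0, 0],
    [0.1, 0, 0, 0, 0, 0],
    [0.12, 0, 0, 0, 0, 0]
  ]
}}

```text
t: 25.95
tool_pos: [0.5403, -0.0582, 0.2176]
orientation: [3.138, 0.143, 0.0]
force: [0.6, 0.4, 0.6]
opening: 0.0004
gripper_force: 0.1
```

{"name": "arm_command", "arguments": {
  "increments": [
    [0.02, 0, 0, 0, 0, 0],
    [0.04, 0, 0, 0, 0, 0],
    [0.05, 0, 0, 0, 0, 0],
    [0.06, 0, 0, 0, 0, 0],
    [0.06, 0, 0, 0, 0, 0]
  ]
}}

```text
t: 26.58
tool_pos: [0.552, -0.0571, 0.2176]
orientation: [3.138, 0.143, 0.0]
force: [0.2, 0.4, -0.9]
opening: 0.0003
gripper_force: 0.0
```

```bash
python3 - <<'E'
from h import *
plan([]); s=read_state();gp=s["tool_pos"]+R.from_rotvec(s["orientation"]).apply([0,0,GP]);print("st",SR.inv().apply(gp-SO))
s=read_camera("scene"); crop(s,190,150,300,260,5,"p1")
E
```

```text
now gp [ 0.5521 -0.0571  0.0506] t 26.6 op 0.0003 F [ 0.2  0.4 -0.9]
st [-0.03870996  0.05948553  0.0505707 ]
```

View pics/p1.png

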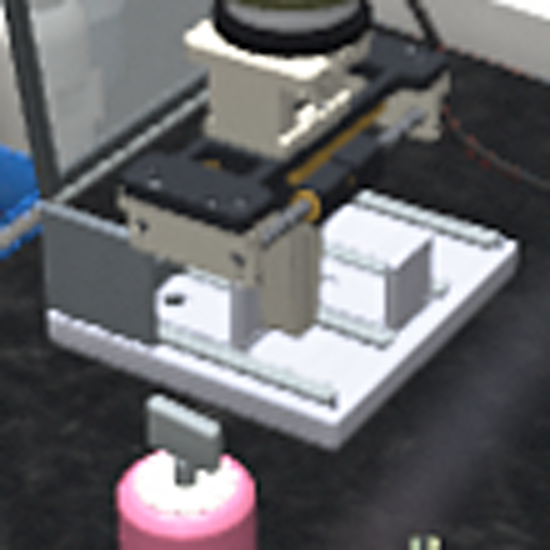

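The pusher is against the left bracket, whose hole shows at (175,300), just short of the pin. Keep pushing gently.

{"name": "arm_command", "arguments": {
  "increments": [
    [0.01, 0, 0, 0, 0, 0],
    [0.02, 0, 0, 0, 0, 0],
    [0.03, 0, 0, 0, 0, 0],
    [0.04, 0, 0, 0, 0, 0],
    [0.04, 0, 0, 0, 0, 0]
  ]
}}

```text
t: 27.25
tool_pos: [0.56, -0.0563, 0.2175]
orientation: [3.138, 0.143, -0.0]
force: [-0.5, 0.3, -0.2]
opening: 0.0003
gripper_force: 0.0
```

{"name": "arm_command", "arguments": {
  "increments": [
    [0.004, 0, 0, 0, 0, 0],
    [0.008, 0, 0, 0, 0, 0],
    [0.012, 0, 0, 0, 0, 0],
    [0.014, 0, 0, 0, 0, 0],
    [0.014, 0, 0, 0, 0, 0]
  ]
}}

```text
t: 27.88
tool_pos: [0.5627, -0.0561, 0.2176]
orientation: [-3.138, -0.143, -0.0]
force: [-0.7, 1.1, -0.1]
opening: 0.0009
gripper_force: 0.0
```

```bash
cat >> h.py <<'E'
def look(name,box=(190,150,300,260),sc=5):
    c=read_camera("scene"); crop(c,*box,sc,name)
    s=read_state();gp=s["tool_pos"]+R.from_rotvec(s["orientation"]).apply([0,0,GP]);print("st",np.round(SR.inv().apply(gp-SO),4),"F",np.round(s["force"],1),"t",s["t"])
    return c
E
python3 - <<'E'
from h import *
c=look("p2"); g=c["image"].min(2)
# dark spot near left-lane hole
sub=g[196:222,210:245]; print(np.round(sub[::2,::2]).tolist())
E
```

```text
st [-0.028   0.0595  0.0506] F [-0.1 -0.3  0.5] t 27.925
[[97, 135, 135, 132, 131, 131, 131, 133, 131, 131, 133, 132, 122, 110, 118, 98, 110, 112], [85, 89, 114, 130, 132, 131, 130, 132, 131, 131, 132, 133, 130, 119, 91, 112, 121, 109], [85, 85, 86, 84, 107, 111, 133, 133, 132, 132, 131, 120, 87, 128, 118, 120, 121, 113], [86, 87, 86, 89, 85, 80, 90, 98, 113, 129, 130, 134, 126, 129, 114, 119, 119, 114], [84, 84, 86, 84, 88, 76, 68, 59, 95, 185, 178, 136, 123, 129, 150, 121, 120, 118], [86, 85, 86, 85, 85, 75, 87, 243, 246, 234, 195, 167, 188, 149, 132, 118, 120, 116], [84, 84, 85, 85, 86, 83, 186, 166, 223, 243, 243, 243, 209, 139, 118, 119, 119, 117], [83, 84, 85, 84, 83, 87, 224, 111, 174, 242, 241, 242, 237, 137, 114, 120, 118, 126], [82, 82, 83, 83, 84, 79, 251, 244, 243, 241, 241, 243, 235, 134, 121, 119, 121, 121], [79, 82, 81, 85, 85, 76, 182, 216, 243, 241, 241, 242, 234, 133, 115, 106, 109, 116], [207, 96, 75, 83, 82, 76, 209, 207, 186, 194, 217, 244, 233, 131, 116, 115, 194, 230], [142, 175, 195, 185, 99, 72, 114, 148, 196, 203, 192, 186, 185, 129, 100, 193, 245, 243], [134, 138, 144, 149, 186, 206, 251, 237, 173, 137, 160, 210, 208, 194, 200, 235, 242, 242]]
```

{"name": "arm_command", "arguments": {
  "increments": [
    [0.003, 0, 0, 0, 0, 0],
    [0.006, 0, 0, 0, 0, 0],
    [0.009, 0, 0, 0, 0, 0],
    [0.01, 0, 0, 0, 0, 0],
    [0.01, 0, 0, 0, 0, 0]
  ]
}}

```text
t: 28.55
tool_pos: [0.5642, -0.056, 0.2172]
orientation: [-3.138, -0.143, 0.003]
force: [-5.2, -0.5, 3.0]
opening: 0.0004
gripper_force: 2.6
```

{"name": "arm_command", "arguments": {
  "increments": [
    [0.003, 0, 0, 0, 0, 0],
    [0.006, 0, 0, 0, 0, 0],
    [0.009, 0, 0, 0, 0, 0],
    [0.01, 0, 0, 0, 0, 0],
    [0.01, 0, 0, 0, 0, 0]
  ]
}}

```text
t: 29.18
tool_pos: [0.5651, -0.0559, 0.2167]
orientation: [-3.138, -0.143, 0.009]
force: [-13.4, -1.4, 6.0]
opening: 0.0005
gripper_force: 6.4
```

```bash
python3 - <<'E'
from h import *
c=look("p3")
E
```

```text
st [-0.0265  0.0596  0.0497] F [-12.8  -1.7   6.8] t 29.225
```

View pics/p3.png

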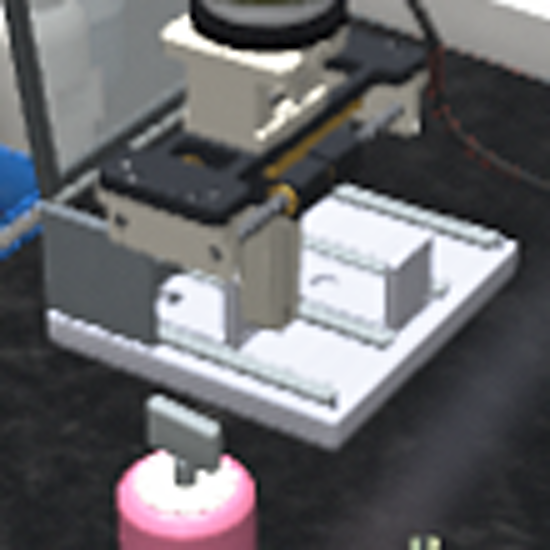

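Contact force rose sharply at station x = -27 mm, where the hole should be on its pin, and the dark pin shows inside the hole at (175,300). Now the middle bracket.

{"name": "arm_command", "arguments": {
  "increments": [
    [-0.1, 0, 0, 0, 0, 0],
    [-0.25, 0, 0, 0, 0, 0],
    [-0.44, 0, 0, 0, 0, 0],
    [-0.44, 0.1, 0, 0, 0, 0],
    [-0.44, 0.292, 0, 0, 0, 0]
  ]
}}

```text
t: 29.85
tool_pos: [0.4842, -0.1217, 0.2178]
orientation: [3.138, 0.145, 0.002]
force: [0.5, 0.1, -0.3]
opening: 0.0004
gripper_force: 0.0
```

{"name": "arm_command", "arguments": {
  "increments": [
    [0.05, 0, 0, 0, 0, 0],
    [0.1, 0, 0, 0, 0, 0],
    [0.14, 0, 0, 0, 0, 0],
    [0.17, 0, 0, 0, 0, 0],
    [0.2, 0, 0, 0, 0, 0]
  ]
}}

```text
t: 30.48
tool_pos: [0.5246, -0.1177, 0.2174]
orientation: [-3.138, -0.144, 0.001]
force: [0.1, 0.3, -0.9]
opening: 0.0006
gripper_force: 0.1
```

{"name": "arm_command", "arguments": {
  "increments": [
    [0.025, 0, 0, 0, 0, 0],
    [0.05, 0, 0, 0, 0, 0],
    [0.075, 0, 0, 0, 0, 0],
    [0.1, 0, 0, 0, 0, 0],
    [0.12, 0, 0, 0, 0, 0]
  ]
}}

```text
t: 31.1
tool_pos: [0.5484, -0.1161, 0.2176]
orientation: [3.138, 0.143, 0.0]
force: [-0.9, 0.3, -0.1]
opening: 0.0007
gripper_force: 0.1
```

```bash
python3 - <<'E'
from h import *
c=look("p4")
E
```

```text
st [-0.0472  0.001   0.0507] F [-0.5 -0.4  0.3] t 31.15
```

Target is about -26.5 mm, so 20.5 mm remain, done slowly.

{"name": "arm_command", "arguments": {
  "increments": [
    [0.02, 0, 0, 0, 0, 0],
    [0.04, 0, 0, 0, 0, 0],
    [0.06, 0, 0, 0, 0, 0],
    [0.075, 0, 0, 0, 0, 0],
    [0.085, 0, 0, 0, 0, 0]
  ]
}}

```text
t: 31.78
tool_pos: [0.5652, -0.1145, 0.2175]
orientation: [-3.138, -0.143, -0.0]
force: [0.5, -0.3, 0.4]
opening: 0.0002
gripper_force: 0.1
```

{"name": "arm_command", "arguments": {
  "increments": [
    [0.003, 0, 0, 0, 0, 0],
    [0.006, 0, 0, 0, 0, 0],
    [0.009, 0, 0, 0, 0, 0],
    [0.012, 0, 0, 0, 0, 0],
    [0.012, 0, 0, 0, 0, 0]
  ]
}}

```text
t: 32.4
tool_pos: [0.5674, -0.1143, 0.2175]
orientation: [3.138, 0.143, 0.0]
force: [0.8, -0.6, 1.0]
opening: 0.0003
gripper_force: 0.0
```

{"name": "arm_command", "arguments": {
  "increments": [
    [0.003, 0, 0, 0, 0, 0],
    [0.006, 0, 0, 0, 0, 0],
    [0.007, 0, 0, 0, 0, 0],
    [0.007, 0, 0, 0, 0, 0],
    [0.007, 0, 0, 0, 0, 0]
  ]
}}

```text
t: 33.02
tool_pos: [0.5688, -0.1142, 0.2176]
orientation: [3.138, 0.143, 0.0]
force: [0.7, -0.1, 0.3]
opening: 0.0007
gripper_force: 0.0
```

```bash
python3 - <<'E'
from h import *
c=look("p5")
E
```

```text
st [-0.0272  0.0011  0.0506] F [-0.3 -0.7  0.9] t 33.075
```

{"name": "arm_command", "arguments": {
  "increments": [
    [0.003, 0, 0, 0, 0, 0],
    [0.006, 0, 0, 0, 0, 0],
    [0.007, 0, 0, 0, 0, 0],
    [0.007, 0, 0, 0, 0, 0],
    [0.007, 0, 0, 0, 0, 0]
  ]
}}

```text
t: 33.7
tool_pos: [0.5699, -0.1141, 0.2174]
orientation: [-3.138, -0.143, 0.002]
force: [-5.1, -0.3, 1.8]
opening: 0.0005
gripper_force: 2.7
```

{"name": "arm_command", "arguments": {
  "increments": [
    [0.003, 0, 0, 0, 0, 0],
    [0.005, 0, 0, 0, 0, 0],
    [0.005, 0, 0, 0, 0, 0],
    [0.005, 0, 0, 0, 0, 0],
    [0.005, 0, 0, 0, 0, 0]
  ]
}}

```text
t: 34.33
tool_pos: [0.5703, -0.114, 0.2171]
orientation: [-3.138, -0.143, 0.005]
force: [-8.8, -0.2, 4.2]
opening: 0.0007
gripper_force: 4.6
```

```bash
python3 - <<'E'
from h import *
c=look("p6")
E
```

```text
st [-0.0262  0.0011  0.0501] F [-8.8 -0.8  4. ] t 34.375
```

{"name": "arm_command", "arguments": {
  "increments": [
    [-0.1, 0, 0, 0, 0, 0],
    [-0.4, 0, 0, 0, 0, 0],
    [-0.7, 0.1, -0.3, 0, 0, 0],
    [-0.8, -0.15, -0.3, 0, 0, 0],
    [-0.8, -0.15, -0.3, 0, 0, 0]
  ]
}}

```text
t: 35.0
tool_pos: [0.4078, -0.0975, 0.2794]
orientation: [3.137, 0.143, 0.008]
force: [1.2, -0.2, -0.6]
opening: 0.0004
gripper_force: 0.0
```

```bash
python3 - <<'E'
from h import *
s=look("p7",(190,90,320,260),4); w=read_camera("wrist"); cv2.imwrite("pics/w7.png",w["image"][:,:,::-1])
print("cam st",SR.inv().apply(w["T"][:3,3]-SO)); 
for y in (.0,.057): print(pix(w,st(.035,y,.027)),pix(s,st(.035,y,.027)))
b=cv2.resize(cv2.imread("pics/p7.png"),None,fx=.55,fy=.55); a=w["image"][:,:,::-1]
H=max(a.shape[0],b.shape[0]); pad=lambda i:cv2.copyMakeBorder(i,0,H-i.shape[0],0,0,cv2.BORDER_CONSTANT)
cv2.imwrite("pics/c7.png",np.hstack([pad(a),pad(b)])); print(H,a.shape,b.shape)
E
```

```text
st [-0.1842  0.0312  0.112 ] F [ 0.9 -0.9 -0.3] t 35.05
cam st [-0.10574782  0.03168272  0.26075928]
[ 308.84881403 -123.97037029] [236.76125156 198.43272057]
[ 218.12384106 -124.41877671] [224.68713489 208.08150333]
384 (384, 512, 3) (374, 286, 3)
```

{"name": "arm_command", "arguments": {
  "increments": [
    [-0.25, 0, 0.25, 0, 0.22, 0],
    [-0.25, 0, 0.25, 0, 0.22, 0],
    [-0.25, 0, 0.25, 0, 0.22, 0],
    [-0.25, 0, 0.25, 0, 0.22, 0],
    [-0.25, 0, 0.25, 0, 0.22, 0]
  ]
}}

```text
t: 35.72
tool_pos: [0.3885, -0.119, 0.2364]
orientation: [-2.925, -0.137, -1.013]
force: [-0.6, -0.0, -1.5]
opening: 0.0002
gripper_force: 0.0
```

```bash
python3 - <<'E'
from h import *
s=look("p8",(190,90,320,260),4); w=read_camera("wrist"); print("cam st",SR.inv().apply(w["T"][:3,3]-SO)); 
P=[pix(w,st(.035,y,.022)) for y in (0,.057)]; print(P,[pix(s,st(.035,y,.027)) for y in (0,.057)])
m=np.mean(P,0).astype(int); x0=max(0,m[0]-130);y0=max(0,m[1]-60)
a=w["image"][y0:y0+150,x0:x0+260,::-1]; print("crop origin",x0,y0)
a=cv2.resize(a,None,fx=3,fy=3,interpolation=cv2.INTER_CUBIC)[:,:780]
b=cv2.resize(s["image"][170:235,190:320,::-1],None,fx=2,fy=2,interpolation=cv2.INTER_CUBIC); b=cv2.copyMakeBorder(b,0,0,0,a.shape[1]-b.shape[1],cv2.BORDER_CONSTANT)
cv2.imwrite("pics/c8.png",np.vstack([a,b])); print(a.shape,b.shape)
E
```

```text
st [-0.1048  0.0159  0.1042] F [-0.4 -0.5  0.1] t 35.775
cam st [-0.13300791  0.01369309  0.27002208]
[array([279.24584301, 122.91114839]), array([216.36619348, 123.00042897])] [array([236.76125156, 198.43272057]), array([224.68713489, 208.08150333])]
crop origin 117 62
(450, 780, 3) (130, 780, 3)
```

View pics/c8.png

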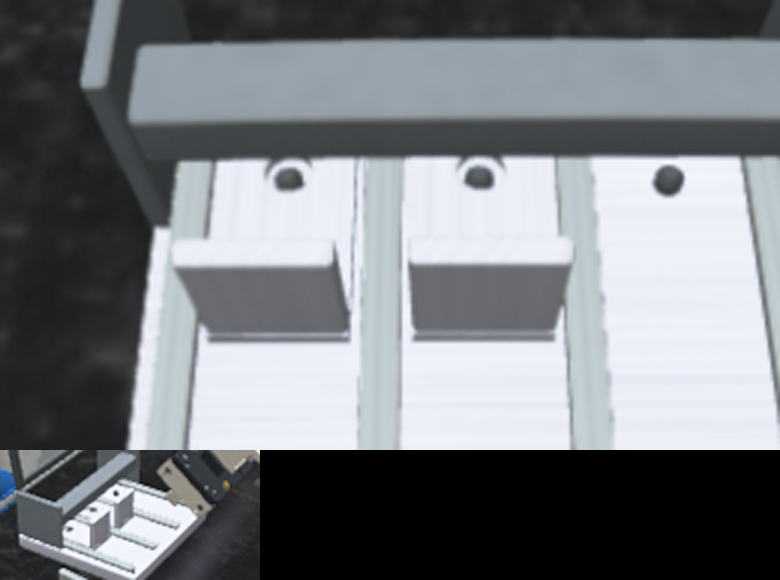

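Both pins stand inside the bracket holes, at (288,178) and (479,177), and the flanges are square and flat. Next I close the guard.

```bash
python3 - <<'E'
from h import *
G=down(SY+np.pi/2); M=down(SY+np.pi/4)
b=np.array([.7058,-.1002,.279])
plan([(st(-.11,.015,.25),M),([.55,-.11,.36],G),(b+[-.01,0,.09],G),(b,G)])
E
```

```text
now gp [ 0.4899 -0.1059  0.1039] t 35.8 op 0.0002 F [-0.7  0.1  0.6]
row [ 0.944 -0.013 -0.414] [ 0.0781 -0.2019 -0.2392] mm 206 deg 58.1
row [ 0.199  0.256 -0.55 ] [ 0.    0.   -0.25] mm 128 deg 45.0
row [-0.017  0.73  -0.045] [0. 0. 0.] mm 146 deg 0.0
row [-0.005  0.05   0.45 ] [0. 0. 0.] mm 91 deg 0.0
```

{"name": "arm_command", "arguments": {
  "increments": [
    [0.944, -0.013, -0.414, 0.078, -0.202, -0.239],
    [0.944, -0.013, -0.414, 0.078, -0.202, -0.239],
    [0.944, -0.013, -0.414, 0.078, -0.202, -0.239],
    [0.944, -0.013, -0.414, 0.078, -0.202, -0.239],
    [0.944, -0.013, -0.414, 0.078, -0.202, -0.239]
  ],
  "fingers": 0.14,
  "force": 30
}}

```text
t: 36.45
tool_pos: [0.4857, -0.1075, 0.4203]
orientation: [2.875, 1.256, 0.077]
force: [0.4, 0.8, -0.4]
opening: 0.0398
gripper_force: 0.0
```

```bash
python3 - <<'E'
from h import *
G=down(SY+np.pi/2)
b=np.array([.7058,-.1002,.279])
plan([([.55,-.11,.36],G),(b+[-.01,0,.09],G),(b,G)])
E
```

```text
now gp [ 0.4934 -0.1047  0.2535] t 36.5 op 0.0398 F [ 0.4  0.8 -0.4]
row [ 0.232  0.256 -0.518] [ 0.0126 -0.0101 -0.2667] mm 125 deg 48.1
row [-0.017  0.73  -0.045] [0. 0. 0.] mm 146 deg 0.0
row [-0.005  0.05   0.45 ] [0. 0. 0.] mm 91 deg 0.0
```

{"name": "arm_command", "arguments": {
  "increments": [
    [0.232, 0.256, -0.518, 0.0126, -0.01, -0.267],
    [0.232, 0.256, -0.518, 0.0126, -0.01, -0.267],
    [0.232, 0.256, -0.518, 0.0126, -0.01, -0.267],
    [0.232, 0.256, -0.518, 0.0126, -0.01, -0.267],
    [0.232, 0.256, -0.518, 0.0126, -0.01, -0.267]
  ]
}}

```text
t: 37.08
tool_pos: [0.5487, -0.1107, 0.5244]
orientation: [-2.117, -2.318, -0.003]
force: [0.7, -0.9, 0.3]
opening: 0.0401
gripper_force: 0.0
```

{"name": "arm_command", "arguments": {
  "increments": [
    [-0.017, 0.73, -0.045, 0, 0, 0],
    [-0.017, 0.73, -0.045, 0, 0, 0],
    [-0.017, 0.73, -0.045, 0, 0, 0],
    [-0.017, 0.73, -0.045, 0, 0, 0],
    [-0.017, 0.73, -0.045, 0, 0, 0]
  ]
}}

```text
t: 37.7
tool_pos: [0.6936, -0.1013, 0.5345]
orientation: [-2.121, -2.315, -0.007]
force: [-0.3, -0.3, 0.7]
opening: 0.0401
gripper_force: 0.0
```

```bash
python3 - <<'E'
from h import *
G=down(SY+np.pi/2)
b=np.array([.7058,-.1002,.279])
plan([(b,G)])
w=read_camera("wrist"); g=w["image"]; p=pix(w,b);print("bar pred",p,pix(w,b+SR.apply([0,.04,0])))
print(g.mean(2)[int(p[1])-25,int(p[0])-40:int(p[0])+40:2].astype(int).tolist())
E
```

```text
now gp [ 0.694  -0.1006  0.3675] t 37.7 op 0.0401 F [-0.3 -0.3  0.7]
row [-0.002  0.06   0.443] [ 0.0008 -0.0014 -0.0011] mm 89 deg 0.3
bar pred [274.24560452 206.96562874] [274.72815287 155.40243469]
[243, 245, 244, 244, 243, 252, 248, 241, 228, 227, 225, 225, 225, 227, 239, 243, 234, 102, 101, 174, 203, 201, 200, 202, 195, 73, 37, 36, 36, 40, 39, 37, 36, 39, 43, 41, 39, 37, 36, 38]
```

{"name": "arm_command", "arguments": {
  "increments": [
    [-0.002, 0.06, 0.15, 0, -0.001, -0.001],
    [-0.002, 0.06, 0.3, 0, -0.001, -0.001],
    [-0.002, 0.06, 0.443, 0, -0.001, -0.001],
    [-0.002, 0.06, 0.443, 0, -0.001, -0.001],
    [-0.002, 0.06, 0.443, 0, -0.001, -0.001]
  ]
}}

```text
t: 38.38
tool_pos: [0.7059, -0.1005, 0.4486]
orientation: [2.116, 2.317, 0.009]
force: [0.3, 0.3, -0.3]
opening: 0.0398
gripper_force: 0.0
```

{"name": "arm_command", "arguments": {
  "increments": [
    [0, 0, 0, 0, 0, 0],
    [0, 0, 0, 0, 0, 0],
    [0, 0, 0, 0, 0, 0],
    [0, 0, 0, 0, 0, 0],
    [0, 0, 0, 0, 0, 0]
  ],
  "fingers": 1,
  "force": 25
}}

```text
t: 39.0
tool_pos: [0.7064, -0.1004, 0.4466]
orientation: [2.117, 2.319, 0.008]
force: [0.0, 0.0, 2.1]
opening: 0.0092
gripper_force: 25.0
```

```bash
python3 - <<'E'
from h import *
G=down(SY+np.pi/2); plan([]); print(bar(1.7),read_state()["gripper_force"])
th=np.linspace(1.7,0,26)
for k in range(5):
    b0=bar(th[5*k]); print([np.round(np.r_[G.inv().apply(bar(t)-b0)/.2],3).tolist()[1:] for t in th[5*k+1:5*k+6]])
E
```

```text
now gp [ 0.7072 -0.0999  0.2796] t 39.0 op 0.0092 F [0.  0.  2.1]
[ 0.70567145 -0.10281912  0.27937464] 24.999765157699585
[[-0.066, -0.006], [-0.132, -0.008], [-0.198, -0.005], [-0.264, 0.002], [-0.33, 0.013]]
[[-0.064, 0.016], [-0.127, 0.036], [-0.189, 0.061], [-0.249, 0.09], [-0.306, 0.123]]
[[-0.055, 0.037], [-0.108, 0.077], [-0.158, 0.121], [-0.204, 0.168], [-0.248, 0.218]]
[[-0.04, 0.053], [-0.076, 0.108], [-0.108, 0.166], [-0.137, 0.226], [-0.161, 0.288]]
[[-0.02, 0.063], [-0.036, 0.128], [-0.047, 0.193], [-0.054, 0.259], [-0.056, 0.325]]
```

{"name": "arm_command", "arguments": {
  "increments": [
    [0, -0.066, -0.006, 0, 0, 0],
    [0, -0.132, -0.008, 0, 0, 0],
    [0, -0.198, -0.005, 0, 0, 0],
    [0, -0.264, 0.002, 0, 0, 0],
    [0, -0.33, 0.013, 0, 0, 0]
  ]
}}

```text
t: 39.62
tool_pos: [0.6406, -0.1065, 0.4445]
orientation: [2.115, 2.318, 0.009]
force: [1.4, -1.3, 2.7]
opening: 0.009
gripper_force: 25.0
```

{"name": "arm_command", "arguments": {
  "increments": [
    [0, -0.064, 0.016, 0, 0, 0],
    [0, -0.127, 0.036, 0, 0, 0],
    [0, -0.189, 0.061, 0, 0, 0],
    [0, -0.249, 0.09, 0, 0, 0],
    [0, -0.306, 0.123, 0, 0, 0]
  ]
}}

```text
t: 40.25
tool_pos: [0.5797, -0.1123, 0.4195]
orientation: [2.116, 2.317, 0.008]
force: [2.6, -2.5, 0.3]
opening: 0.0092
gripper_force: 25.0
```

{"name": "arm_command", "arguments": {
  "increments": [
    [0, -0.055, 0.037, 0, 0, 0],
    [0, -0.108, 0.077, 0, 0, 0],
    [0, -0.158, 0.121, 0, 0, 0],
    [0, -0.204, 0.168, 0, 0, 0],
    [0, -0.248, 0.218, 0, 0, 0]
  ]
}}

```text
t: 40.88
tool_pos: [0.5303, -0.117, 0.3751]
orientation: [2.116, 2.317, 0.006]
force: [1.5, -6.5, 2.2]
opening: 0.0093
gripper_force: 25.0
```

{"name": "arm_command", "arguments": {
  "increments": [
    [0, -0.04, 0.053, 0, 0, 0],
    [0, -0.076, 0.108, 0, 0, 0],
    [0, -0.108, 0.166, 0, 0, 0],
    [0, -0.137, 0.226, 0, 0, 0],
    [0, -0.161, 0.288, 0, 0, 0]
  ]
}}

```text
t: 41.5
tool_pos: [0.498, -0.1201, 0.3169]
orientation: [2.117, 2.318, 0.003]
force: [-3.5, -9.9, 3.1]
opening: 0.0093
gripper_force: 25.0
```

{"name": "arm_command", "arguments": {
  "increments": [
    [0, -0.02, 0.063, 0, 0, 0],
    [0, -0.036, 0.128, 0, 0, 0],
    [0, -0.047, 0.193, 0, 0, 0],
    [0, -0.054, 0.259, 0, 0, 0],
    [0, -0.056, 0.32, 0, 0, 0]
  ]
}}

```text
t: 42.12
tool_pos: [0.4863, -0.1212, 0.2518]
orientation: [2.118, 2.32, -0.0]
force: [-8.1, -12.1, 2.4]
opening: 0.0091
gripper_force: 25.1
```

{"name": "arm_command", "arguments": {
  "increments": [
    [0, 0, 0.004, 0, 0, 0],
    [0, 0, 0.008, 0, 0, 0],
    [0, 0, 0.01, 0, 0, 0],
    [0, 0, 0.01, 0, 0, 0],
    [0, 0, 0.01, 0, 0, 0]
  ]
}}

```text
t: 42.75
tool_pos: [0.4863, -0.1211, 0.2499]
orientation: [-2.118, -2.319, 0.0]
force: [-6.4, -11.2, 1.3]
opening: 0.0088
gripper_force: 25.0
```

{"name": "arm_command", "arguments": {
  "increments": [
    [0, 0, 0, 0, 0, 0],
    [0, 0, 0, 0, 0, 0],
    [0, 0, 0, 0, 0, 0],
    [0, 0, 0, 0, 0, 0],
    [0, 0, 0, 0, 0, 0]
  ],
  "fingers": 0.14
}}

```text
t: 43.38
tool_pos: [0.4879, -0.1198, 0.251]
orientation: [2.117, 2.32, 0.007]
force: [0.3, -0.7, -0.1]
opening: 0.0402
gripper_force: 0.0
```

{"name": "arm_command", "arguments": {
  "increments": [
    [0, 0, -0.15, 0, 0, 0],
    [0, 0, -0.3, 0, 0, 0],
    [0, 0, -0.5, 0, 0, 0],
    [0, 0, -0.6, 0, 0, 0],
    [-0.3, -0.2, -0.6, 0, 0, 0]
  ]
}}

```text
t: 44.0
tool_pos: [0.4592, -0.1736, 0.3735]
orientation: [2.107, 2.323, 0.011]
force: [0.9, -1.3, -0.6]
opening: 0.0399
gripper_force: 0.0
```

```bash
python3 - <<'E'
from h import *
c=read_camera("wrist"); print("timer pix",pix(c,[.403,-.2424,.08]))
s=read_camera("scene"); a=cv2.resize(cv2.imread("pics/s1.png"),(680,680))  # initial crop 190,150..360,320 x4
b=cv2.resize(s["image"][150:320,190:360,::-1],(680,680),interpolation=cv2.INTER_CUBIC)
d=np.abs(a.astype(int)-b).max(2)
print("scene diff at panel/frame region",[int(d[y:y+40,x:x+40].mean()) for y,x in ((60,200),(130,100),(180,200),(150,300),(240,50))])
yaw=np.pi-np.radians(3.3); q=read_state()["q"]; print("q",np.round(q,2))
k=np.array([.403,-.2424,0])
plan([(k+[0,0,.18],down(np.radians(136))),(k+[0,0,.16],down(yaw))])
E
```

```text
timer pix [189.9086807  256.73255487]
scene diff at panel/frame region [3, 3, 16, 8, 4]
q [-0.48 -0.16  1.83  0.    1.46 -0.57]
now gp [ 0.4566 -0.1784  0.2044] t 44.1 op 0.0399 F [ 0.6  0.7 -0.5]
row [-0.295 -0.292  0.121] [ 0.0012  0.0005 -0.2275] mm 87 deg 41.0
row [ 0.  -0.   0.1] [ 0.      0.     -0.2261] mm 20 deg 40.7
```

The guard panel matches its shut appearance to within a few grey levels, so it is shut. Now the timer key.

{"name": "arm_command", "arguments": {
  "increments": [
    [-0.295, -0.292, 0.121, 0.0012, 0, -0.2275],
    [-0.295, -0.292, 0.121, 0.0012, 0, -0.2275],
    [-0.295, -0.292, 0.121, 0.0012, 0, -0.2275],
    [-0.295, -0.292, 0.121, 0.0012, 0, -0.2275],
    [-0.295, -0.292, 0.121, 0.0012, 0, -0.2275]
  ]
}}

```text
t: 44.72
tool_pos: [0.4049, -0.239, 0.346]
orientation: [-1.174, -2.914, -0.002]
force: [-0.6, -0.3, -0.6]
opening: 0.0401
gripper_force: 0.0
```

{"name": "arm_command", "arguments": {
  "increments": [
    [0, 0, 0.1, 0, 0, -0.226],
    [0, 0, 0.1, 0, 0, -0.226],
    [0, 0, 0.1, 0, 0, -0.226],
    [0, 0, 0.1, 0, 0, -0.226],
    [0, 0, 0.1, 0, 0, -0.226]
  ]
}}

```text
t: 45.35
tool_pos: [0.405, -0.2389, 0.3261]
orientation: [0.093, 3.14, 0.002]
force: [-0.3, -0.6, -0.1]
opening: 0.0402
gripper_force: 0.0
```

```bash
python3 - <<'E'
from h import *
c=read_camera("wrist"); im=c["image"].astype(int); cv2.imwrite("pics/k.png",c["image"][:,:,::-1])
e=pix(c,[.403,-.2424,.08]); print("pred",e, read_state()["q"][5])
# other view: top camera, wing top
t=read_camera("top"); print("top pred",pix(t,[.403,-.2424,.08]))
x0,y0=int(e[0])-45,int(e[1])-45
sub=im[max(y0,0):y0+90,x0:x0+90]; g=sub.mean(2)
print(sub[::6,::6].mean(2).astype(int).tolist())
yaw=np.pi-np.radians(3.3); plan([([.403,-.2424,.07],down(yaw))])
E
```

```text
pred [254.28837977 207.12872846] -2.15288605870139
top pred [349.2132521  237.15750137]
[[27, 34, 35, 39, 12, 21, 25, 27, 30, 27, 26, 20, 16, 24, 24], [34, 38, 36, 33, 24, 33, 70, 112, 171, 93, 70, 31, 25, 26, 26], [33, 37, 37, 23, 36, 174, 246, 243, 246, 244, 246, 95, 30, 22, 31], [32, 31, 30, 25, 110, 175, 246, 240, 69, 185, 246, 246, 81, 28, 30], [27, 34, 20, 42, 246, 246, 246, 210, 170, 150, 246, 246, 236, 33, 28], [32, 39, 22, 50, 245, 246, 246, 97, 174, 171, 246, 246, 246, 42, 27], [49, 36, 27, 43, 246, 246, 246, 117, 174, 165, 246, 246, 245, 36, 31], [52, 39, 38, 31, 245, 246, 246, 139, 174, 240, 246, 246, 218, 28, 30], [45, 29, 32, 23, 51, 245, 246, 149, 174, 243, 246, 223, 48, 25, 27], [45, 28, 31, 32, 23, 51, 244, 154, 174, 141, 239, 46, 26, 31, 33], [47, 31, 30, 31, 28, 28, 28, 154, 175, 39, 27, 29, 26, 36, 33], [49, 35, 28, 36, 35, 30, 34, 157, 175, 34, 34, 31, 31, 33, 37], [87, 87, 31, 31, 32, 37, 36, 37, 54, 25, 31, 30, 32, 28, 33], [87, 88, 15, 27, 29, 30, 29, 31, 25, 25, 24, 27, 31, 33, 29], [87, 87, 16, 29, 30, 26, 25, 22, 25, 23, 27, 27, 30, 32, 30]]
now gp [ 0.4051 -0.2388  0.1592] t 45.5 op 0.0397 F [ 0.5  0.5 -0.5]
row [ 0.009 -0.018  0.446] [ 0.0004  0.0001 -0.0009] mm 89 deg 0.2
```

```bash
python3 - <<'E'
from h import *
c=read_camera("wrist"); im=c["image"].astype(int); e=np.array([254,207]); x0,y0=e-45
g=im[y0:y0+90,x0:x0+90]; m=((abs(g.mean(2)-174)<7)&(g.max(2)-g.min(2)<25)).astype(np.uint8)
n,l,sc,ce=cv2.connectedComponentsWithStats(m); k=1+np.argmax(sc[1:,4]); print(sc[k])
pts=np.argwhere(l==k)[:,::-1]+[x0,y0]
w=np.array([at(c,p,.08)[:2] for p in pts.astype(float)],np.float32)*1000
print(cv2.minAreaRect(w), w.mean(0))
E
```

```text
[ 44  24  11  46 344]
((404.6260070800781, -239.99464416503906), (6.221425533294678, 35.4937858581543), 83.0473403930664) [ 404.02493 -240.26706]
```

```bash
python3 - <<'E'
from h import *
plan([([.404,-.241,.07],down(np.radians(175)))])
E
```

```text
now gp [ 0.405  -0.2388  0.1591] t 45.5 op 0.0398 F [-0.8 -0.8  0.6]
row [ 0.004 -0.011  0.446] [0.0004 0.0001 0.0089] mm 89 deg 1.6
```

{"name": "arm_command", "arguments": {
  "increments": [
    [0.004, -0.011, 0.15, 0, 0, 0.009],
    [0.004, -0.011, 0.3, 0, 0, 0.009],
    [0.004, -0.011, 0.446, 0, 0, 0.009],
    [0.004, -0.011, 0.446, 0, 0, 0.009],
    [0.004, -0.011, 0.446, 0, 0, 0.009]
  ]
}}

```text
t: 46.12
tool_pos: [0.4044, -0.2414, 0.2381]
orientation: [0.133, 3.138, 0.001]
force: [0.8, -0.2, 0.5]
opening: 0.04
gripper_force: 0.0
```

{"name": "arm_command", "arguments": {
  "increments": [
    [0, 0, 0, 0, 0, 0],
    [0, 0, 0, 0, 0, 0],
    [0, 0, 0, 0, 0, 0],
    [0, 0, 0, 0, 0, 0],
    [0, 0, 0, 0, 0, 0]
  ],
  "fingers": 1,
  "force": 50
}}

```text
t: 46.75
tool_pos: [0.4042, -0.2413, 0.2374]
orientation: [0.131, 3.138, 0.001]
force: [-0.9, 0.6, 5.0]
opening: 0.0095
gripper_force: 50.0
```

```bash
python3 - <<'E'
from h import *
plan([]);s=read_state();print(s["q"][5],s["wrist_torque"],s["gripper_force"])
E
```

```text
now gp [ 0.4044 -0.2412  0.0704] t 46.8 op 0.0095 F [-0.9  0.6  5. ]
-2.1356888074726563 [ 0.1945088  -0.02976283 -0.10922035] 49.9897076189518
```

Good grip, with almost no side force. Turn clockwise.

{"name": "arm_command", "arguments": {
  "increments": [
    [0, 0, 0, 0, 0, 0.05],
    [0, 0, 0, 0, 0, 0.1],
    [0, 0, 0, 0, 0, 0.15],
    [0, 0, 0, 0, 0, 0.2],
    [0, 0, 0, 0, 0, 0.25]
  ]
}}

```text
t: 47.38
tool_pos: [0.4042, -0.2413, 0.2374]
orientation: [1.329, 2.846, 0.002]
force: [0.2, 1.5, 4.8]
opening: 0.0088
gripper_force: 50.0
```

```bash
python3 - <<'E'
from h import *
plan([]);s=read_state();print(s["q"][5],s["wrist_torque"],s["gripper_force"])
E
```

```text
now gp [ 0.4044 -0.2412  0.0704] t 47.4 op 0.0088 F [0.2 1.5 4.8]
-1.3453892739428628 [ 0.11362692 -0.09725904  0.16335926] 50.0184191018343
```

{"name": "arm_command", "arguments": {
  "increments": [
    [0, 0, 0, 0, 0, 0.05],
    [0, 0, 0, 0, 0, 0.1],
    [0, 0, 0, 0, 0, 0.15],
    [0, 0, 0, 0, 0, 0.2],
    [0, 0, 0, 0, 0, 0.25]
  ]
}}

```text
t: 48.0
tool_pos: [0.4042, -0.2413, 0.2374]
orientation: [2.317, 2.121, 0.002]
force: [0.2, 1.3, 4.2]
opening: 0.0091
gripper_force: 50.0
```

{"name": "arm_command", "arguments": {
  "increments": [
    [0, 0, 0, 0, 0, 0.05],
    [0, 0, 0, 0, 0, 0.1],
    [0, 0, 0, 0, 0, 0.15],
    [0, 0, 0, 0, 0, 0.2],
    [0, 0, 0, 0, 0, 0.25]
  ]
}}

```text
t: 48.62
tool_pos: [0.4042, -0.2413, 0.2374]
orientation: [-2.952, -1.073, -0.002]
force: [-0.0, 0.5, 4.2]
opening: 0.0092
gripper_force: 50.0
```

{"name": "arm_command", "arguments": {
  "increments": [
    [0, 0, 0, 0, 0, 0.05],
    [0, 0, 0, 0, 0, 0.1],
    [0, 0, 0, 0, 0, 0.15],
    [0, 0, 0, 0, 0, 0.2],
    [0, 0, 0, 0, 0, 0.25]
  ]
}}

```text
t: 49.25
tool_pos: [0.4042, -0.2413, 0.2374]
orientation: [-3.138, 0.138, -0.002]
force: [-0.2, 0.6, 4.1]
opening: 0.0093
gripper_force: 50.1
```

{"name": "arm_command", "arguments": {
  "increments": [
    [0, 0, 0, 0, 0, 0.05],
    [0, 0, 0, 0, 0, 0.1],
    [0, 0, 0, 0, 0, 0.15],
    [0, 0, 0, 0, 0, 0.2],
    [0, 0, 0, 0, 0, 0.25]
  ]
}}

```text
t: 49.88
tool_pos: [0.4042, -0.2413, 0.2374]
orientation: [-2.846, 1.328, -0.001]
force: [-0.4, 0.6, 4.0]
opening: 0.0089
gripper_force: 50.1
```

{"name": "arm_command", "arguments": {
  "increments": [
    [0, 0, 0, 0, 0, 0.03],
    [0, 0, 0, 0, 0, 0.06],
    [0, 0, 0, 0, 0, 0.09],
    [0, 0, 0, 0, 0, 0.12],
    [0, 0, 0, 0, 0, 0.15]
  ]
}}

```text
t: 50.5
tool_pos: [0.4042, -0.2414, 0.2374]
orientation: [-2.46, 1.953, -0.001]
force: [-0.7, 2.5, 4.7]
opening: 0.0108
gripper_force: 55.3
```

```bash
python3 - <<'E'
from h import *
plan([]);s=read_state();print(s["q"][5],s["wrist_torque"],s["gripper_force"])
E
```

```text
now gp [ 0.4044 -0.2414  0.0704] t 50.5 op 0.0108 F [-0.7  2.5  4.7]
2.2648023853028145 [0.44103433 0.03595575 0.83033848] 55.32440699636936
```

Torque jumped to 0.83 N m after about 4.4 rad, so the key is on its stop. Release and back off upward.

{"name": "arm_command", "arguments": {
  "increments": [
    [0, 0, 0, 0, 0, 0],
    [0, 0, 0, 0, 0, 0],
    [0, 0, 0, 0, 0, 0],
    [0, 0, 0, 0, 0, 0],
    [0, 0, 0, 0, 0, 0]
  ],
  "fingers": 0.14
}}

```text
t: 51.12
tool_pos: [0.404, -0.2412, 0.2369]
orientation: [-2.462, 1.95, 0.001]
force: [-0.7, 0.2, 1.0]
opening: 0.0399
gripper_force: 0.0
```

{"name": "arm_command", "arguments": {
  "increments": [
    [0, 0, -0.1, 0, 0, 0],
    [0, 0, -0.3, 0, 0, 0],
    [0, 0, -0.45, 0, 0, 0],
    [0, 0, -0.45, 0, 0, 0],
    [0, 0, -0.45, 0, 0, 0]
  ]
}}

```text
t: 51.75
tool_pos: [0.4037, -0.2411, 0.3261]
orientation: [-2.462, 1.95, 0.002]
force: [-1.1, -0.7, -0.8]
opening: 0.0401
gripper_force: 0.0
```

```bash
python3 - <<'E'
from h import *
c=read_camera("wrist"); im=c["image"].astype(int); e=pix(c,[.404,-.241,.08]).astype(int); x0,y0=e-45
g=im[y0:y0+90,x0:x0+90]; m=((abs(g.mean(2)-174)<7)&(g.max(2)-g.min(2)<25)).astype(np.uint8)
n,l,sc,ce=cv2.connectedComponentsWithStats(m); k=1+np.argmax(sc[1:,4]); print(sc[k])
pts=np.argwhere(l==k)[:,::-1]+[x0,y0]
w=np.array([at(c,p,.08)[:2] for p in pts.astype(float)],np.float32)*1000
print(cv2.minAreaRect(w)); plan([])
# brackets still seated & guard: scene compare with before-winding look
E
```

```text
[ 37  23  16  45 286]
((404.4378356933594, -241.03260803222656), (4.933882713317871, 35.570274353027344), 25.657888412475586)
now gp [ 0.4034 -0.2406  0.1586] t 51.8 op 0.0403 F [ 0.4  0.3 -0. ]
```

The wing now lies about 12° short of the tool's heading. I'll grip it again, aligned, and confirm the stop.

{"name": "arm_command", "arguments": {
  "increments": [
    [0, 0, 0.15, 0, 0, -0.06],
    [0, 0, 0.3, 0, 0, -0.06],
    [0, 0, 0.445, 0, 0, -0.06],
    [0, 0, 0.445, 0, 0, -0.06],
    [0, 0, 0.445, 0, 0, -0.06]
  ]
}}

```text
t: 52.42
tool_pos: [0.404, -0.2412, 0.2382]
orientation: [-2.634, 1.71, 0.001]
force: [-0.4, -0.8, 0.2]
opening: 0.0399
gripper_force: 0.0
```

{"name": "arm_command", "arguments": {
  "increments": [
    [0, 0, 0, 0, 0, 0],
    [0, 0, 0, 0, 0, 0],
    [0, 0, 0, 0, 0, 0],
    [0, 0, 0, 0, 0, 0],
    [0, 0, 0, 0, 0, 0]
  ],
  "fingers": 1,
  "force": 50
}}

```text
t: 53.05
tool_pos: [0.4042, -0.2413, 0.2384]
orientation: [-2.635, 1.709, -0.001]
force: [0.4, 0.7, 4.0]
opening: 0.0088
gripper_force: 50.0
```

```bash
python3 - <<'E'
from h import *
plan([]);s=read_state();print(s["q"][5],s["wrist_torque"],s["opening"])
E
```

```text
now gp [ 0.4044 -0.2412  0.0714] t 53.0 op 0.0088 F [0.4 0.7 4. ]
2.073785343672558 [0.15309648 0.0455199  0.21988086] 0.008842358458688002
```

{"name": "arm_command", "arguments": {
  "increments": [
    [0, 0, 0, 0, 0, 0.003],
    [0, 0, 0, 0, 0, 0.006],
    [0, 0, 0, 0, 0, 0.009],
    [0, 0, 0, 0, 0, 0.01],
    [0, 0, 0, 0, 0, 0.01]
  ]
}}

```text
t: 53.68
tool_pos: [0.4042, -0.2413, 0.2384]
orientation: [-2.607, 1.751, -0.001]
force: [-0.8, -0.2, 5.3]
opening: 0.0092
gripper_force: 50.4
```

```bash
python3 - <<'E'
from h import *
plan([]);s=read_state();print(s["q"][5],s["wrist_torque"],s["opening"])
E
```

```text
now gp [ 0.4044 -0.2413  0.0714] t 53.7 op 0.0092 F [-0.8 -0.2  5.3]
2.105605423974884 [0.16123846 0.12429558 0.28914805] 0.009195753395813857
```

{"name": "arm_command", "arguments": {
  "increments": [
    [0, 0, 0, 0, 0, 0.005],
    [0, 0, 0, 0, 0, 0.01],
    [0, 0, 0, 0, 0, 0.015],
    [0, 0, 0, 0, 0, 0.02],
    [0, 0, 0, 0, 0, 0.02]
  ]
}}

```text
t: 54.3
tool_pos: [0.4042, -0.2413, 0.2384]
orientation: [-2.551, 1.832, -0.001]
force: [-0.2, 0.3, 5.1]
opening: 0.0098
gripper_force: 52.5
```

```bash
python3 - <<'E'
from h import *
plan([]);s=read_state();print(s["q"][5],s["wrist_torque"],s["opening"])
E
```

```text
now gp [ 0.4044 -0.2412  0.0714] t 54.3 op 0.0098 F [-0.2  0.3  5.1]
2.168293048267458 [0.17355919 0.10675436 0.60252743] 0.009802619145547182
```

{"name": "arm_command", "arguments": {
  "increments": [
    [0, 0, 0, 0, 0, 0],
    [0, 0, 0, 0, 0, 0],
    [0, 0, 0, 0, 0, 0],
    [0, 0, 0, 0, 0, 0],
    [0, 0, 0, 0, 0, 0]
  ],
  "fingers": 0.14
}}

```text
t: 54.92
tool_pos: [0.404, -0.2412, 0.2379]
orientation: [-2.551, 1.832, 0.0]
force: [-0.3, 0.0, -0.3]
opening: 0.0398
gripper_force: 0.0
```

{"name": "arm_command", "arguments": {
  "increments": [
    [0, 0, -0.1, 0, 0, 0],
    [0, 0, -0.3, 0, 0, 0],
    [0, 0, -0.5, 0, 0, 0],
    [0, 0, -0.7, 0, 0, 0],
    [0, 0, -0.7, 0, 0, 0]
  ]
}}

```text
t: 55.55
tool_pos: [0.4048, -0.242, 0.3821]
orientation: [-2.551, 1.832, -0.011]
force: [-0.4, -0.6, -0.6]
opening: 0.0401
gripper_force: 0.0
```

```bash
python3 - <<'E'
from h import *
c=look("fin",(190,90,320,260),4)
a=cv2.imread("pics/p8.png",0);b=cv2.imread("pics/fin.png",0)
for n,y in (("mid",0),("left",.057)):
    p=[(pix(c,st(x,y+d,z))-[190,90])*4 for x in (-.02,) for d in(-.018,.018) for z in (.03,.06)]
    p=np.array(p); x0,y0=(p.min(0)-12).astype(int);x1,y1=(p.max(0)+12).astype(int)
    r=cv2.matchTemplate(b[y0-30:y1+30,x0-30:x1+30],a[y0:y1,x0:x1],cv2.TM_CCOEFF_NORMED); _,v,_,l=cv2.minMaxLoc(r); print(n,v,np.array(l)-30,"(quarter px)")
E
```

```text
st [-0.202  -0.1112  0.2127] F [-0.4  0.4 -0.5] t 55.6
mid 0.6389627456665039 [ 0 14] (quarter px)
left 0.5929880738258362 [0 1] (quarter px)
```

```bash
python3 - <<'E'
from h import *
t=read_camera("top"); g=t["image"].mean(2).astype(np.float32)
xs=np.arange(-.06,.02,.002); P={}
for n,y in (("left",.059),("mid",.002),("right",-.055)):
    prof=[np.mean([cv2.getRectSubPix(g,(1,1),tuple(map(float,pix(t,st(x,y+d,.065)))))[0,0] for d in np.linspace(-.014,.014,9)]) for x in xs]
    P[n]=prof; print(n,np.round(prof).astype(int).tolist())
E
```

```text
left [147, 134, 114, 111, 106, 101, 107, 146, 213, 240, 238, 236, 236, 236, 237, 236, 230, 221, 218, 219, 220, 229, 237, 237, 236, 235, 236, 236, 236, 236, 236, 236, 236, 236, 236, 236, 236, 236, 235, 225]
mid [143, 131, 109, 103, 102, 101, 104, 131, 195, 237, 239, 237, 237, 237, 237, 237, 233, 224, 219, 219, 220, 226, 236, 237, 237, 236, 236, 237, 237, 237, 236, 236, 236, 236, 236, 236, 236, 237, 236, 229]
right [151, 142, 128, 118, 110, 103, 103, 122, 180, 232, 239, 237, 236, 237, 237, 237, 237, 237, 237, 237, 237, 236, 236, 236, 236, 236, 236, 236, 237, 237, 237, 237, 237, 237, 237, 237, 236, 237, 236, 232]
```

The flange dips in the left and mid lanes line up at the same station x (about -24 mm), and the right lane shows none. Both brackets are still home, so I hand in.

```bash
python3 -c "
from plant import *
print(close_job())"
```

```text
the job is handed in; nothing more can be done
None
```

The job is handed in at about 56 s, with no verdict returned: two brackets were on the bench and both are seated over their pins (left and middle lanes), the guard is shut, and the key is wound to its stop (torque jumped from about 0.16 to 0.83 N m there, after about 4.2 rad of measured turn, so the 4.3 rad mark rests on that stop).

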